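# Weigh the scrap pail on the sprung hook

## Robot

A 7-joint arm with a two-finger parallel gripper is mounted at the origin on the work surface. World frame = base frame: x ahead of the robot, y to its left, z up, the work surface at z = 0. Lengths are in m, angles in degrees, forces in N, time in s.
With the tool pointing down it reaches from about 0.425 to 0.875 m from the base axis. Payload 4.7 kg.
Tool frame: the origin (TCP) lies on the front face of the gripper's body, between the roots of the fingers; the fingertips stand 70 mm ahead of it and the grasp point (between the pads) lies 51 mm ahead of it; z points along the fingers, y is the direction in which the jaws open and shut (so a half turn about z gives the same grasp; the last joint's range is limited). The gripper opens to 87 mm and grips with 3 to 60 N. Pads are 19 mm wide; open, the fingers measure 117 mm over their backs; the gripper's body (75 mm by 190 mm) begins 51 mm behind the grasp point.
Start: joints at [-74.02, 18.392, -4.016, 83.108, 1.295, 78.541, -3.26], TCP at [0.17, 0.627, 0.292] pointing down, gripper open.
Joint ranges: [-163.93, 163.93], [-17.29, 119.83], [-79.2, 71.16], [3.27, 140.29], [-89.18, 269.18], [5.43, 117.66], [-154.24, 154.24]. Speed limits (degrees/s): [147.25, 147.25, 180, 180, 180, 180, 180].

## Interface

Orientations are given as [roll, pitch, yaw] about the fixed x, y, z axes, in that order (R = Rz(yaw) Ry(pitch) Rx(roll)).
In Python, from cell import env gives the robot as it stands.
- The arm moves only by the tool drive_tool, never from a script. Its argument "commands" is a list of rows, each a list of 7 numbers: the shift along the tool's x, y, z in cm, then the turn, a rotation vector about the tool's x, y, z in degrees, then the opening, from 0 (shut) to 1 (fully open). In form: [[tx, ty, tz, rx, ry, rz, hand], ...]. A call has 1 to 20 rows; each row shifts and turns the commanded pose from where the row before left it, along the tool's axes as they then stand; what a row does not reach is not made up. A row lasts 1/12 s, in which the tool goes at most 41.7 mm and 7.16 degrees, less where a joint would pass 70% of its speed; a pose out of reach is approached as far as the arm can. A call is refused whole if a number of a shift passes 4.17 or a number of a turn 7.16, either way. A call with a gripper value outside its range is refused whole. The fingers move at their own pace and stop on an object; "force" is the grip in N (left out, the last holds). Time passes only in rows, so rows that do not move let the fingers close. It gives the time, the measured TCP pose, the force and the opening at its end, in the units of the state.
- env.get_obs(): the state, without advancing time (a new reading comes with each control period).
- env.read_camera(name): name is "scene" or "top" or "wrist"; returns a dict with "img" (400x640x3 uint8, blue, green, red), "mtx" (3x3 intrinsics, pixels), "k1" (the pictures are not rectified: a ray, as slopes to the right and down, at radius r is drawn at 1 + k1 r^2 times it, then the intrinsics apply), "pose" (4x4, takes a point from camera to world coordinates). Camera axes: x right, y down, z forward; pixel columns grow to the right and rows downward; lengths in m; the calibration is good to about 2 mm. A picture is of the moment at which its call begins. There is no depth.
- env.sign_off(): hands the job in, once; it reports no verdict.
The state is a dict: "time_s": time; "qpos": joint angles; "joint_velocities": joint speeds; "effort": joint torques, N m; "tool_pos": TCP position; "tool_rot": TCP orientation; "force": force on the tool from outside, world axes, zero at the start; "wrist_torque": the same for the moment, N m; "grip_width": finger opening in m.
Only numpy, scipy, OpenCV 4.12 (cv2) and the standard library are available. Lean on these libraries where they do the work, as an engineer would, in place of code of your own. Each camera call takes 0.05 s, during which the arm holds its last target.

## Task

Pick up the scrap pail by its orange grip and hang it by the bar of its handle on the scale's sprung hook: let its weight down onto the hook slowly and let go only when the hook carries all of it, so that the hook neither jumps nor bounces (never faster than 80 mm/s) and is never forced far down or rammed. Wait until hook and pail hang still, then press the green button on the readout box fully down to record the weight and let it come up again, leaving the pail hanging. Leave the cans, the tumbler and the bowl where they are.

Things in the scene. Friction and masses are not known exactly. Their poses are not given: they have to be found in the camera images.
- pail_grip (a point): Centre of the orange grip block (20 x 36 x 40 mm in x, y, z) on top of the scrap pail's rigid handle; grip it from above across the 36 mm (its y). On the pail's axis, 180 mm above its underside; pail stands on the counter, z up. Aluminium bucket, 100 mm across, 85 mm high, with crushed blue cans; 0.17 to 0.64 kg in all, different each time: feel it.
- pail_bar (a point): Centre of the level top bar of the pail's handle: 8 mm steel, along the pail's y, 84 mm long, 30 mm below the grip's centre (10 mm below the block; a neck 12 x 24 mm in x, y joins them). Under the bar the handle is open: 60 mm down to the rim, 76 mm wide in y. Axes as the pail's.
- hook_seat (a point): Middle of the seat (its upper face) of the steel strip hook; moves with it; 260 mm above the counter unloaded. Strip 20 mm wide in y, flat seat 16 mm long in x, sides sloping up and out at 50 deg: free lip to -x, 15 mm high, 22 mm from the middle; arm to +x, top 15 mm above the seat. x points from lip to column, z up. The bar comes over the lip in +x and lies along y, its centre 4 mm above the seat.
- scale: The scale, fixed: origin on the counter below the hook's seat, x from the hook to the column. Grey base 12 mm thick, x -30 to 205, y -55 to 95 mm; blue hook carriage x 107 to 131, y -15 to 85, 45 mm high, its middle level with the seat; white column x 133 to 167, y 32 to 88, 296 mm high, so to the side of the hook.
- hook (a joint): Dip of the sprung hook below its unloaded height, m: 0 unloaded, 0.1 at the bottom stop. Moves straight down, lightly damped, spring 72 N/m (14 mm per newton; the pail makes it dip 23 to 87 mm). It must not move faster than 0.08 m/s nor be forced past 0.097; the pail must not press on it with over 15 N.
- record_top (a point): Centre of the top of the green push button (30 mm across) on the grey readout box (fixed, 120 x 120 x 40 mm, dark display beside the button). Pressed straight down.
- record (a joint): How far the green button is pressed, m: 0 up, 0.006 fully down, which takes 5 N; springs back. It counts as pressed from 0.0045 held for 0.1 s.
- can_a: Blue can, 66 mm across, 115 mm high, standing. Bystander: leave it alone. Origin at the centre of its underside, z up.
- can_b: Second blue can, 66 mm across, 115 mm high, standing. Bystander: leave it alone. Origin at the centre of its underside, z up.
- tumbler: Clear plastic tumbler, 74 mm across, 100 mm high. Bystander: leave it alone. Origin at the centre of its underside, z up.
- bowl: White ceramic bowl, 100 mm across, 45 mm high. Bystander: leave it alone. Origin at the centre of its underside, z up.
Not all that is in view belongs to the job. Leave any red look-alike of the part that bears pail_grip alone.

How it is judged (in metres and radians):
On the way, in this order (a step that is already met when the one before it is completed fails the run):
1. the pail hangs still on the hook by its bar, the hook dipped and at rest, the robot off the pail (value of joint hook above 0.015 m and distance between pail_bar and hook_seat below 0.015 m and contact force between pail and hook above 1 N and contact force between pail and the arm below 0.1 N and contact force between pail and the fingers below 0.1 N and angle between pail_grip's own z axis and vertical below 0.2 rad and linear speed of pail below 0.03 m/s and velocity of joint hook between -0.01 and 0.01 m/s), for 0.5 s.
2. with the pail hanging, the green button is pressed down (value of joint record above 0.0045 m and value of joint hook above 0.015 m), for 0.1 s.
At the end, for the whole second after the job is handed in: The pail hangs upright (within 0.2 rad) by its handle's bar in the hook's seat (within 15 mm), hook dipped over 15 mm and at rest (under 10 mm/s), pail still (under 30 mm/s) and not touched by the robot; the green button, pressed once the pail hung still, is up again (under 1.5 mm) (all of step 1 and value of joint record below 0.0015 m).
It fails at once if the hook moves faster than 0.08 m/s, up or down (not (velocity of joint hook between -0.08 and 0.08 m/s)).
It fails at once if the hook is forced below 97 mm of dip (value of joint hook above 0.097 m).
It fails at once if the pail presses on the hook with more than 15 N (contact force between pail and hook above 15 N).
It fails at once if the button is pressed while the pail is not hanging, or the hook is still moving, or the robot holds the pail (value of joint record above 0.003 m and (value of joint hook below 0.012 m or not (velocity of joint hook between -0.015 and 0.015 m/s) or contact force between pail and the fingers above 0.2 N)).
It fails at once if a can, the tumbler or the bowl is moved more than 20 mm or tipped (distance of any of can_a, can_b, tumbler, bowl from where it was at the start of the episode above 0.02 m or angle between any of can_a, can_b, tumbler, bowl's own z axis and vertical above 0.3 rad).
It also fails if it takes over 72 s, if anything falls off the work surface, if the arm or the gripper's body presses on something with over 40 N, if the wrist force passes 120 N, or if a joint passes its speed limit or range.

## Working session

There is one attempt and no reset: what is moved stays moved. The work goes in short steps, Python scripts to look and compute and a tool call to move; the robot and the scene stay as the last step left them, time stands still between calls to the robot, and variables do not carry over. Pictures are saved under pics/ and viewed, and the job is handed in when it is done.

Besides the shell and the picture viewer there is one more tool, called after "Request:" as a command line: name --pt "numbers of a row" for each row, then --argument value for the rest. drive_tool: Moves the arm, as the interface text tells. Its arguments: {"type":"object","properties":{"commands":{"type":"array"},"force":{"type":"number"}},"required":["commands"]}

```bash
mkdir -p pics; ls; python3 - <<'E'
from cell import env
import cv2,numpy as np
np.set_printoptions(precision=4,suppress=True)
print(env.get_obs())
for n in ["scene","top","wrist"]:
    c=env.read_camera(n); cv2.imwrite(f"pics/{n}0.png",c["img"]); print(n,c["mtx"],c["k1"],c["pose"])
E
```

```text
pics
{'time_s': 0.0, 'qpos': array([-74.0198,  18.4391,  -4.0161,  83.1745,   1.2967,  78.5409,
        -3.2577]), 'joint_velocities': array([-0.0279, -0.0529, -0.0493, -0.013 , -0.0343,  0.0601,  0.0966]), 'effort': array([ -0.    , -49.1292,  -0.4037, -31.253 ,  -0.0638,   0.0437,
         0.0002]), 'tool_pos': array([0.1701, 0.6269, 0.2912]), 'tool_rot': array([-179.8909,    0.0072,  164.8328]), 'force': array([ 0.0961,  0.0629, -0.7338]), 'wrist_torque': array([-0.0219, -0.0231,  0.0438]), 'grip_width': 0.08712856373998701}
scene [[376.8119   0.     319.3546]
 [  0.     376.8119 205.774 ]
 [  0.       0.       1.    ]] -0.08862470012857168 [[ 0.262   0.673  -0.6917  1.4025]
 [ 0.965  -0.1891  0.1815 -0.2457]
 [-0.0087 -0.7151 -0.699   1.0412]
 [ 0.      0.      0.      1.    ]]
top [[502.0788   0.     320.4403]
 [  0.     502.0788 205.6493]
 [  0.       0.       1.    ]] -0.02731186541665825 [[-0.0671 -0.9776  0.1995  0.2307]
 [-0.9977  0.0654 -0.0154  0.0058]
 [ 0.0021 -0.2001 -0.9798  1.7788]
 [ 0.      0.      0.      1.    ]]
wrist [[300.5408   0.     319.5406]
 [  0.     300.5408 202.7748]
 [  0.       0.       1.    ]] -0.032497109474238506 [[ 0.2616  0.9211  0.2884  0.0893]
 [ 0.9652 -0.2491 -0.0799  0.6493]
 [-0.0017  0.2992 -0.9542  0.3836]
 [ 0.      0.      0.      1.    ]]
```

View pics/scene0.png

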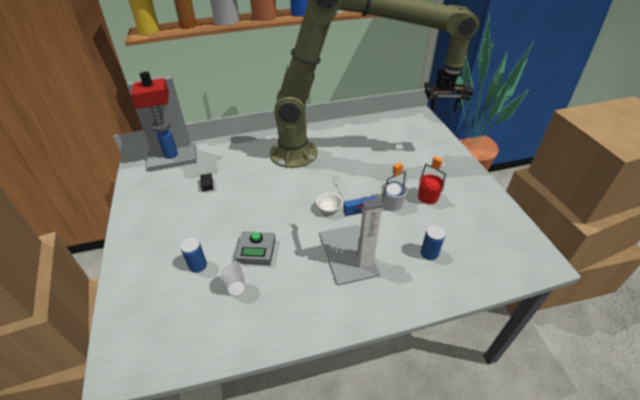

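View pics/top0.png

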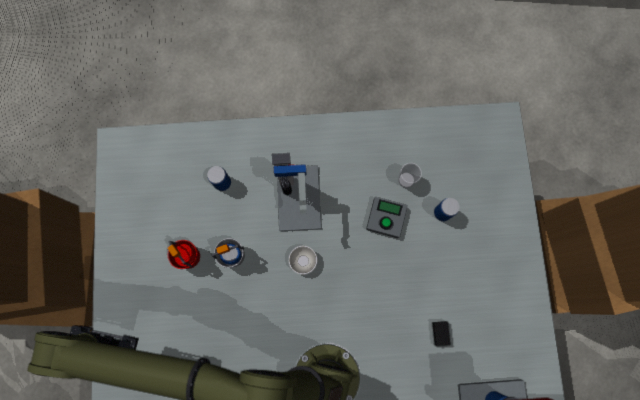

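View pics/wrist0.png

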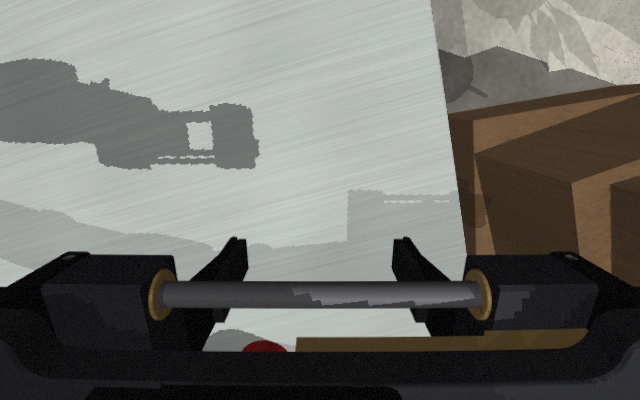

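The scene view shows the aluminium pail at about (395,190), the red look-alike at (431,188), the scale column at (370,235), the button at (256,237) and the bowl at (328,204). In the top view the pail is at (229,252) and the hook is near (286,185). I'll zoom in next.

```bash
cat > h.py <<'E'
from cell import env
import cv2,numpy as np
np.set_printoptions(precision=4,suppress=True)
def ray(c,u,v):
    K=c["mtx"];d=np.array([(u-K[0,2])/K[0,0],(v-K[1,2])/K[1,1]]);s=d.copy()
    for _ in range(20): s=d/(1+c["k1"]*(s@s))
    w=c["pose"][:3,:3]@np.array([s[0],s[1],1]);return c["pose"][:3,3],w/np.linalg.norm(w)
def plane(c,u,v,z):
    o,d=ray(c,u,v);return o+d*(z-o[2])/d[2]
def tri(rays):
    A=0;b=0
    for o,d in rays:
        P=np.eye(3)-np.outer(d,d);A=A+P;b=b+P@o
    x=np.linalg.solve(A,b);return x,[np.linalg.norm((np.eye(3)-np.outer(d,d))@(x-o)) for o,d in rays]
def proj(c,p):
    T=np.linalg.inv(c["pose"]);q=T[:3,:3]@np.asarray(p)+T[:3,3];s=q[:2]/q[2];s=s*(1+c["k1"]*(s@s))
    return s[0]*c["mtx"][0,0]+c["mtx"][0,2],s[1]*c["mtx"][1,1]+c["mtx"][1,2]
def crop(img,x0,y0,x1,y1,k,name):
    cv2.imwrite("pics/"+name,cv2.resize(img[y0:y1,x0:x1],None,fx=k,fy=k,interpolation=cv2.INTER_CUBIC))
def blobs(img,lo,hi,mn=8):
    m=cv2.inRange(cv2.cvtColor(img,cv2.COLOR_BGR2HSV),np.array(lo),np.array(hi))
    n,l,s,c=cv2.connectedComponentsWithStats(m)
    return [(c[i].round(2),s[i]) for i in range(1,n) if s[i,4]>=mn]
E
python3 - <<'E'
from h import *
t=env.read_camera("top");s=env.read_camera("scene")
crop(t["img"],160,140,330,280,4,"tz.png"); crop(s["img"],300,150,460,290,5,"sz.png")
for c in (t,s):
    print("orange",blobs(c["img"],[8,150,120],[18,255,255]))
    print("green",blobs(c["img"],[50,120,60],[80,255,255]))
    print("red",blobs(c["img"],[0,180,100],[5,255,255],40))
    print("white-ish")
E
```

```text
orange [(array([171.97, 250.16]), array([168, 245,   9,  11,  62], dtype=int32)), (array([221.75, 248.41]), array([216, 245,  12,   8,  63], dtype=int32))]
green [(array([389.32, 207.11]), array([380, 202,  20,  12, 146], dtype=int32)), (array([385.97, 221.88]), array([382, 218,   9,   9,  64], dtype=int32))]
red [(array([184.76, 251.55]), array([177, 244,  15,  18, 164], dtype=int32)), (array([178.83, 261.19]), array([175, 257,  11,   9,  48], dtype=int32))]
white-ish
orange [(array([268.03,   8.99]), array([259,   0,  17,  21, 186], dtype=int32)), (array([191.5 ,  27.12]), array([188,  26,   8,   3,   8], dtype=int32)), (array([437.22, 161.2 ]), array([433, 157,   9,  11,  50], dtype=int32)), (array([487.93, 162.74]), array([485, 158,   8,  11,  27], dtype=int32)), (array([397.68, 168.6 ]), array([394, 163,   8,  12,  73], dtype=int32))]
green [(array([255.75, 236.35]), array([251, 233,  10,   8,  55], dtype=int32))]
red [(array([149.67,  93.59]), array([131,  79,  36,  29, 746], dtype=int32)), (array([430.83, 187.79]), array([421, 176,  21,  27, 418], dtype=int32))]
white-ish
```

View pics/tz.png

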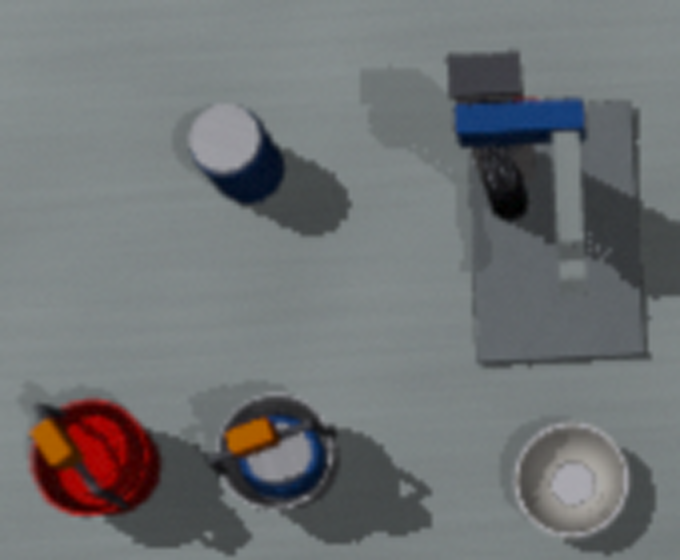

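View pics/sz.png

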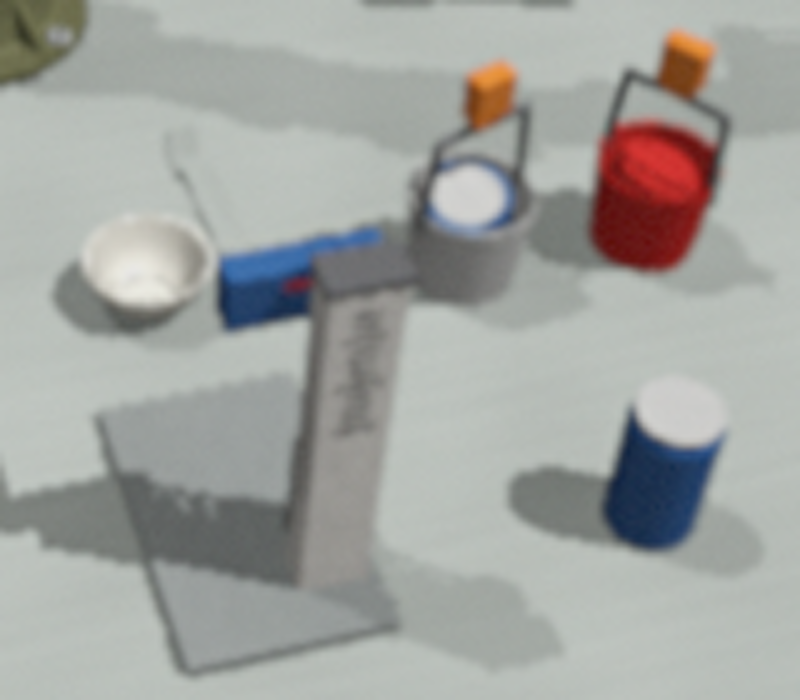

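```bash
python3 - <<'E'
from h import *
t=env.read_camera("top");s=env.read_camera("scene")
ct=t["img"];
crop(t["img"],264,145,334,240,8,"tz2.png");crop(s["img"],310,190,400,290,6,"sz2.png")
for nm,a,b in [("pail",(221.75,248.41),(397.68,168.6)),("red",(171.97,250.16),(437.22,161.2)),("button",(385.97,221.88),(255.75,236.35))]:
    print(nm,tri([ray(t,*a),ray(s,*b)]))
# orange min area rect of pail grip in top
m=cv2.inRange(cv2.cvtColor(ct,cv2.COLOR_BGR2HSV),(8,150,90),(18,255,255))
E
```

```text
pail (array([0.4383, 0.305 , 0.178 ]), [np.float64(0.00017379888795059423), np.float64(0.00017379888795058984)])
red (array([0.4425, 0.4632, 0.183 ]), [np.float64(9.357400421123845e-05), np.float64(9.357400421111873e-05)])
button (array([ 0.5097, -0.244 ,  0.0513]), [np.float64(0.0018118868556638316), np.float64(0.0018118868556637837)])
```

View pics/tz2.png

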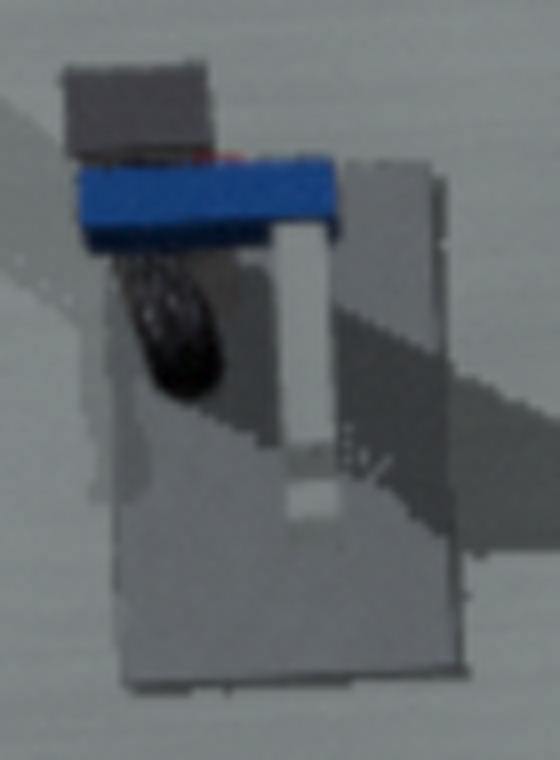

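View pics/sz2.png

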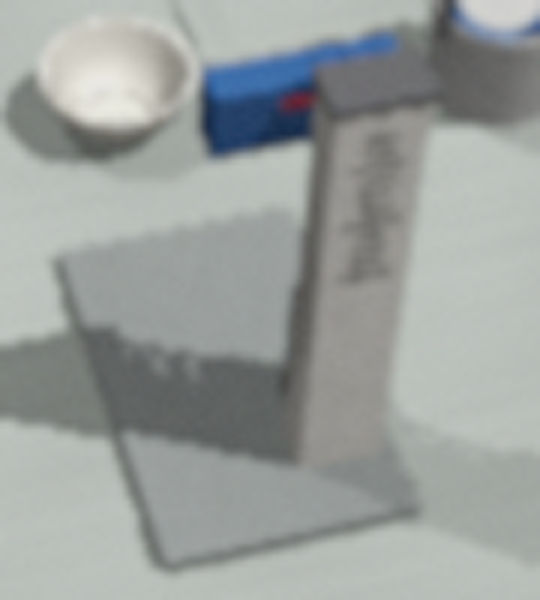

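```bash
python3 - <<'E'
from h import *
t=env.read_camera("top");s=env.read_camera("scene")
z=lambda x,y:(264+x/8-.5,145+y/8-.5)
P=lambda x,y,h:plane(t,*z(x,y),h)
print("seat",P(311,499,.26))
bl=P(125,680,.012);br=P(462,668,.012);fr=P(432,163,.012)
print("base",bl,br,fr,np.linalg.norm(bl-br),np.linalg.norm(br-fr))
a=fr-br;print("yaw right edge",np.degrees(np.arctan2(a[1],a[0])));a=bl-br;print("yaw near edge",np.degrees(np.arctan2(-a[0],a[1])))
cl=P(81,172,.2825);cr=P(334,160,.2825);print("carr top far",cl,cr,np.linalg.norm(cl-cr));
a=cl-cr;print(np.degrees(np.arctan2(-a[0],a[1])))
nl=P(84,230,.2825);nr=P(332,216,.2825);print("carr near",nl,nr);a=nl-nr;print(np.degrees(np.arctan2(-a[0],a[1])))
s1=P(301,225,.275);s2=P(310,445,.275);a=s1-s2;print("strip",s1,s2,np.degrees(np.arctan2(a[1],a[0])))
th=np.radians(0)
for th in (2,4,6):
  r=np.radians(th);R=np.array([[np.cos(r),-np.sin(r)],[np.sin(r),np.cos(r)]])
  print(th,"origin est from base",br[:2]-R@[-.03,-.055],bl[:2]-R@[-.03,.095],"carr",cr[:2]-R@[.131,-.015],cl[:2]-R@[.131,.085],nr[:2]-R@[.107,-.015])
# scene base corners
zs=lambda x,y:(310+x/6-.5,190+y/6-.5)
b1=plane(s,*zs(57,262),.012);b2=plane(s,*zs(165,565),.012);b3=plane(s,*zs(418,512),.012);print("scene base",b1,b2,b3)
# pail: yaw via orange block in top
m=cv2.inRange(cv2.cvtColor(t["img"],cv2.COLOR_BGR2HSV),(6,130,60),(20,255,255));m[:,:200]=0;m[:,260:]=0
c=cv2.findContours(m,0,2)[0];c=max(c,key=cv2.contourArea);print(cv2.minAreaRect(c))
crop(t["img"],200,230,260,275,13,"tp.png");crop(s["img"],375,150,425,220,8,"sp.png");crop(t["img"],355,185,420,250,8,"tb.png")
E
```

```text
seat [0.5398 0.0377 0.26  ]
base [0.5138 0.1304 0.012 ] [ 0.5092 -0.0195  0.012 ] [ 0.7428 -0.0216  0.012 ] 0.14995518714878525 0.23360305680040777
yaw right edge -0.5068737607318212
yaw near edge -1.7628082363148767
carr top far [0.6699 0.1182 0.2825] [0.6681 0.0204 0.2825] 0.09788654203506056
-1.0118496713332739
carr near [0.6466 0.1182 0.2825] [0.6458 0.0225 0.2825]
-0.4853384422955974
strip [0.6451 0.0348 0.275 ] [0.5578 0.0365 0.275 ] -1.1410401169193949
2 origin est from base [0.5373 0.0365] [0.5471 0.0365] carr [0.5367 0.0308] [0.5419 0.0287] [0.5384 0.0338]
4 origin est from base [0.5353 0.0375] [0.5504 0.0377] carr [0.5364 0.0262] [0.5451 0.0243] [0.538 0.03 ]
6 origin est from base [0.5333 0.0383] [0.5536 0.039 ] carr [0.5363 0.0216] [0.5485 0.02  ] [0.5378 0.0262]
scene base [ 0.5213 -0.0171  0.012 ] [ 0.7473 -0.018   0.012 ] [0.752  0.1261 0.012 ]
((222.13792419433594, 248.8448028564453), (7.613508701324463, 12.255891799926758), 68.19859313964844)
```

View pics/tp.png

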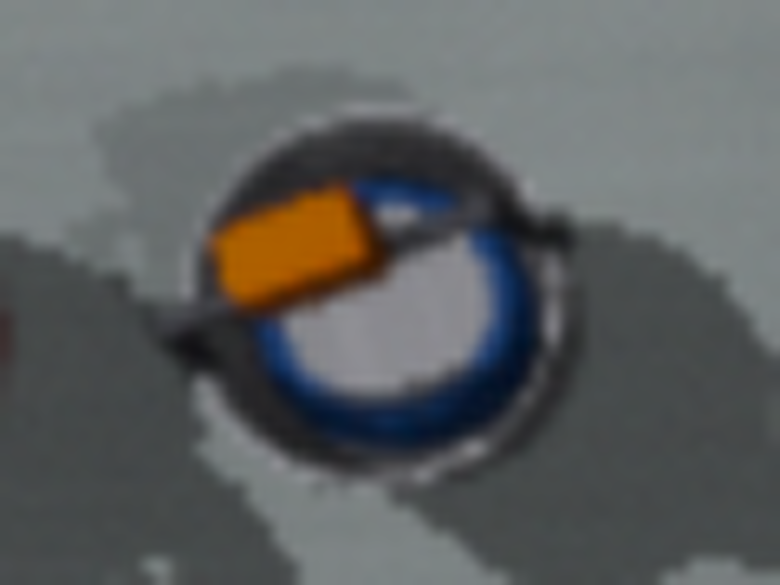

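View pics/sp.png

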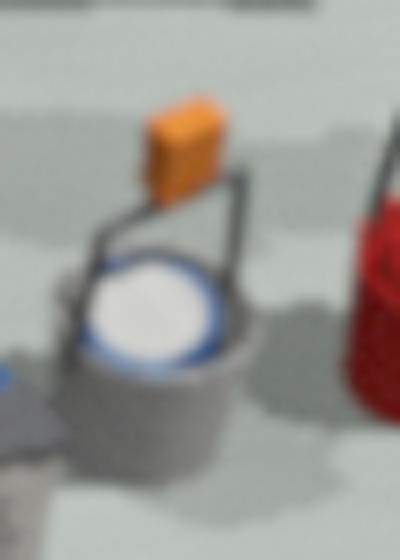

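View pics/tb.png

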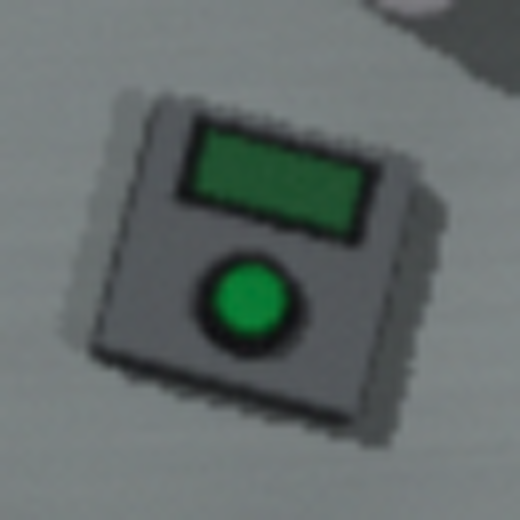

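```bash
cat >> h.py <<'E'
from scipy.spatial.transform import Rotation as Ro
def go(p,yaw,rpy0=None):
    """print tool shift in cm and rotvec deg from present measured pose to (p, down, yaw)"""
    o=env.get_obs();R0=Ro.from_euler('xyz',o["tool_rot"],degrees=True);R1=Ro.from_euler('xyz',[180,0,yaw],degrees=True)
    sh=R0.inv().apply(np.asarray(p)-o["tool_pos"])*100;rv=(R0.inv()*R1).as_rotvec(degrees=True)
    print("pos",o["tool_pos"],o["tool_rot"],"t",round(o["time_s"],2),"w",round(o["grip_width"],4),"F",o["force"]);print("shift cm",sh,"rot",rv)
E
python3 - <<'E'
from h import *
t=env.read_camera("top")
z=lambda x,y:plane(t,200+x/13-.5,230+y/13-.5,.2)
c=[z(213,245),z(345,187),z(373,250),z(235,307)]
print(np.array(c),np.mean(c,0))
for a,b in ((0,1),(3,2)):
    d=c[a]-c[b];print(np.linalg.norm(d),np.degrees(np.arctan2(-d[0],d[1])))
b=[plane(t,200+x/13-.5,230+y/13-.5,.15) for x,y in ((165,315),(490,205))];d=b[0]-b[1];print("bar",b,np.linalg.norm(d),np.degrees(np.arctan2(-d[0],d[1])))
go([.438,.305,.32],180+22)
E
```

```text
[[0.4369 0.3195 0.2   ]
 [0.4489 0.2871 0.2   ]
 [0.4331 0.2807 0.2   ]
 [0.4215 0.3146 0.2   ]] [0.4351 0.3005 0.2   ]
0.03463616494250261 20.349221377872283
0.0358193318958338 18.99289439236356
bar [array([0.4266, 0.3419, 0.15  ]), array([0.4489, 0.2598, 0.15  ])] 0.08513270559027544 15.158730606982184
pos [0.1701 0.6273 0.2922] [-179.9987    0.003   164.8289] t 0.5 w 0.0871 F [-0.2383 -0.324   0.095 ]
shift cm [-34.2878 -24.1     -2.7741] rot [ -0.0022   0.0025 -37.1711]
```

Request:
drive_tool --pt "0 0 -2.8 0 0 0 1" --pt "-2.85 -2.0 0 0 0 0 1" --pt "-2.85 -2.0 0 0 0 0 1" --pt "-2.85 -2.0 0 0 0 0 1" --pt "-2.85 -2.0 0 0 0 0 1" --pt "-2.85 -2.0 0 0 0 0 1" --pt "-2.85 -2.0 0 0 0 0 1" --pt "-2.85 -2.0 0 0 0 0 1" --pt "-2.85 -2.0 0 0 0 0 1" --pt "-2.85 -2.0 0 0 0 0 1" --pt "-2.85 -2.0 0 0 0 0 1" --pt "-2.85 -2.0 0 0 0 0 1" --pt "-2.85 -2.0 0 0 0 0 1" --pt "0 0 0 0 0 -5.7 1" --pt "0 0 0 0 0 -5.7 1" --pt "0 0 0 0 0 -5.7 1" --pt "0 0 0 0 0 -5.7 1" --pt "0 0 0 0 0 -5.7 1" --pt "0 0 0 0 0 -5.7 1" --pt "0 0 0 0 0 0 1"

```text
time_s: 2.17
tool_pos: [0.4374, 0.3062, 0.3204]
tool_rot: [180.0, 0.0, -160.8]
force: [-0.2, 0.3, 0.6]
grip_width: 0.087
```

```bash
python3 - <<'E'
from h import *
go([.437,.302,.32],199)
w=env.read_camera("wrist");t=env.read_camera("top");s=env.read_camera("scene")
cv2.imwrite("pics/w1.png",w["img"]);print(env.get_obs()["qpos"])
print(blobs(w["img"],[6,130,60],[20,255,255],60))
crop(s["img"],280,100,460,290,4,"s1.png")
E
```

```text
pos [0.4374 0.3062 0.3204] [ 179.9901    0.0226 -160.834 ] t 2.17 w 0.087 F [-0.2149  0.2585  0.6025]
shift cm [ 0.1788 -0.3792  0.0433] rot [0.0099 0.0226 0.166 ]
[-48.5677   3.3198  11.2209  97.6708  -0.6624  79.056   71.6442]
[(array([316.54, 213.91]), array([ 293,  195,   48,   38, 1606], dtype=int32)), (array([472.02, 252.03]), array([460, 245,  31,  24, 263], dtype=int32)), (array([154.5 , 283.55]), array([149, 271,  14,  26, 111], dtype=int32)), (array([484.3 , 283.06]), array([476, 270,  15,  28, 102], dtype=int32)), (array([152.64, 308.99]), array([148, 297,  12,  23, 117], dtype=int32)), (array([486.16, 309.55]), array([477, 298,  15,  22, 107], dtype=int32)), (array([448.59, 341.61]), array([ 296,  329,  292,   23, 3002], dtype=int32))]
```

View pics/w1.png

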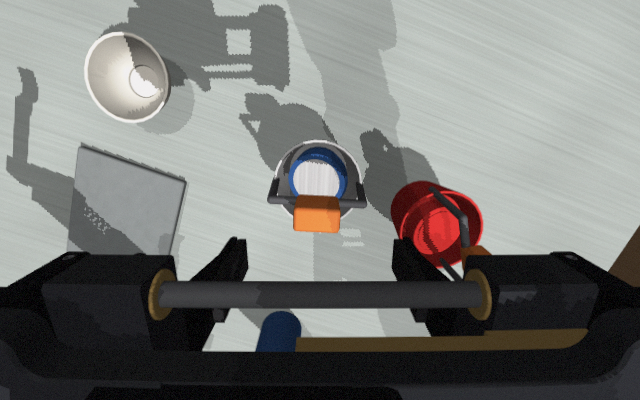

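The wrist view shows the orange grip of the aluminium pail at about (317,214), with the bar ends at (270,201) and (365,203). The red look-alike is off to the right at (437,220).

```bash
python3 - <<'E'
from h import *
w=env.read_camera("wrist")
crop(w["img"],255,130,380,245,6,"w1z.png")
o=env.get_obs();R=Ro.from_euler('xyz',o["tool_rot"],degrees=True)
for nm,u,v,z in (("barL",270,201,.15),("barR",365,203,.15),("grip",316.5,213.9,.18)):
    p=plane(w,u,v,z);print(nm,p,"tool cm",R.inv().apply(p-o["tool_pos"])*100)
print(w["pose"])
E
```

```text
barL [0.4492 0.2633 0.15  ] tool cm [ 0.274  -4.4453 17.0348]
barR [0.4229 0.3463 0.15  ] tool cm [ 0.0766  4.2584 17.0357]
grip [0.4371 0.3044 0.18  ] tool cm [ 0.0847 -0.1627 14.0353]
[[-0.3237  0.9028  0.2832  0.3582]
 [ 0.9462  0.3086  0.0976  0.2799]
 [ 0.0007  0.2995 -0.9541  0.4127]
 [ 0.      0.      0.      1.    ]]
```

View pics/w1z.png

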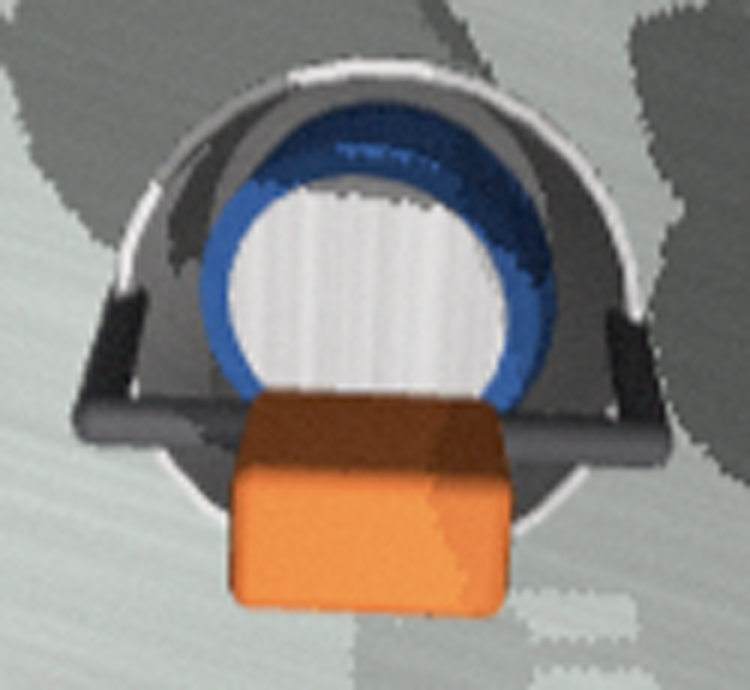

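```bash
python3 - <<'E'
from h import *
w=env.read_camera("wrist")
o=env.get_obs();R=Ro.from_euler('xyz',o["tool_rot"],degrees=True)
for nm,u,v,z in (("barL",270.3,199.5,.15),("barR",363.7,203.7,.15),("top",316.3,219.7,.2),("tl",294,208,.2),("tr",339.5,210,.2)):
    p=plane(w,u,v,z);print(nm,p,"tool cm",R.inv().apply(p-o["tool_pos"])*100)
E
```

```text
barL [0.4478 0.2632 0.15  ] tool cm [ 0.4166 -4.4078 17.0294]
barR [0.4239 0.3454 0.15  ] tool cm [ 0.0094  4.1441 17.03  ]
top [0.4348 0.3037 0.2   ] tool cm [ 0.3299 -0.1564 12.0297]
tl [0.4314 0.2849 0.2   ] tool cm [ 1.2619 -1.8167 12.0295]
tr [0.4219 0.3176 0.2   ] tool cm [ 1.1025  1.5807 12.0297]
```

Request:
drive_tool --pt "0.22 -0.14 0 0 0 2.4 1" --pt "0 0 2 0 0 0 1" --pt "0 0 2 0 0 0 1" --pt "0 0 2 0 0 0 1" --pt "0 0 1.5 0 0 0 1" --pt "0 0 1.2 0 0 0 1" --pt "0 0 0 0 0 0 1"

```text
time_s: 3.0
tool_pos: [0.4347, 0.3034, 0.2307]
tool_rot: [-179.9, -0.2, -163.4]
force: [-0.9, 0.4, 0.4]
grip_width: 0.0866
```

Request:
drive_tool --pt "0 0 0 0 0 0 0.3" --pt "0 0 0 0 0 0 0.3" --pt "0 0 0 0 0 0 0.3" --pt "0 0 0 0 0 0 0.3" --pt "0 0 0 0 0 0 0.3" --pt "0 0 0 0 0 0 0.3" --pt "0 0 0 0 0 0 0.3" --pt "0 0 0 0 0 0 0.3" --force 25

```text
time_s: 3.67
tool_pos: [0.4358, 0.3042, 0.2334]
tool_rot: [180.0, 0.0, -163.4]
force: [-0.5, 0.7, 0.5]
grip_width: 0.0416
```

```bash
python3 - <<'E'
from h import *
print(env.get_obs())
w=env.read_camera("wrist");cv2.imwrite("pics/w2.png",w["img"])
E
```

```text
{'time_s': 3.6667, 'qpos': array([-48.3226,   6.0608,  11.269 , 104.8966,  -1.2685,  69.1498,
        69.9646]), 'joint_velocities': array([-0.0166,  0.1017, -0.089 ,  0.0439,  0.0078, -0.0514,  0.1007]), 'effort': array([  0.0019, -34.9968,   0.7444, -29.8154,   0.02  ,   0.0834,
        -0.0004]), 'tool_pos': array([0.4358, 0.3042, 0.2334]), 'tool_rot': array([ 179.9923,    0.0115, -163.3716]), 'force': array([-0.5106,  0.6541,  0.4514]), 'wrist_torque': array([ 0.0214,  0.0565, -0.0538]), 'grip_width': 0.041635360519078304}
```

View pics/w2.png

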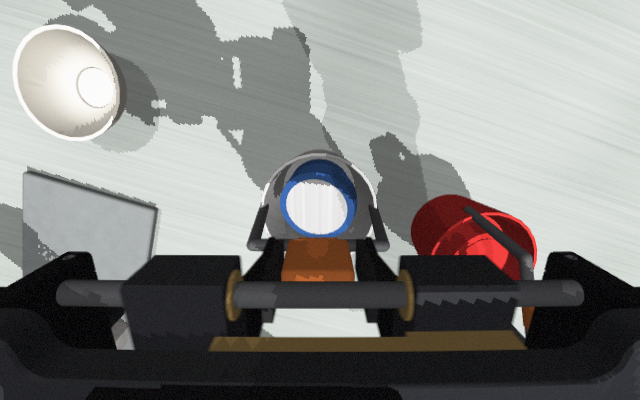

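The fingers straddle the grip (opening 41.6 mm and still closing). I'll finish the grip and lift slightly to feel the weight.

Request:
drive_tool --pt "0 0 0 0 0 0 0.3" --pt "0 0 0 0 0 0 0.3" --pt "0 0 0 0 0 0 0.3" --pt "0 0 0 0 0 0 0.3" --pt "0 0 -0.5 0 0 0 0.3" --pt "0 0 -1 0 0 0 0.3" --pt "0 0 -1.5 0 0 0 0.3" --pt "0 0 -1.5 0 0 0 0.3" --pt "0 0 0 0 0 0 0.3" --pt "0 0 0 0 0 0 0.3" --pt "0 0 0 0 0 0 0.3" --pt "0 0 0 0 0 0 0.3" --force 30

```text
time_s: 4.72
tool_pos: [0.4352, 0.3039, 0.277]
tool_rot: [-180.0, -0.1, -163.4]
force: [-0.4, 0.1, -5.3]
grip_width: 0.0361
```

```bash
python3 - <<'E'
from h import *
print(env.get_obs())
go([.45,.04,.384],180)
t=env.read_camera("top");s=env.read_camera("scene")
print(env.get_obs()["force"])
crop(s["img"],280,100,460,290,4,"s2.png")
E
```

```text
{'time_s': 4.7167, 'qpos': array([-48.492 ,   4.2937,  11.2799, 101.6389,  -0.8725,  74.2793,
        69.6307]), 'joint_velocities': array([ 0.0261,  0.1138,  0.115 , -0.0766,  0.125 , -0.022 ,  0.0679]), 'effort': array([ -0.004 , -36.8603,   0.5723, -33.2601,   0.0167,   0.0863,
        -0.0001]), 'tool_pos': array([0.4352, 0.3039, 0.277 ]), 'tool_rot': array([-179.9559,   -0.1196, -163.3646]), 'force': array([-0.4296,  0.1366, -5.2843]), 'wrist_torque': array([-0.0002,  0.0515,  0.0113]), 'grip_width': 0.03606437565315472}
pos [0.4352 0.3039 0.277 ] [-179.9559   -0.1196 -163.3646] t 4.72 w 0.0361 F [-0.4296  0.1366 -5.2843]
shift cm [  6.1542 -25.7143 -10.6642] rot [-0.0612 -0.1123 16.6354]
[-0.585   0.5564 -4.6433]
```

View pics/s2.png

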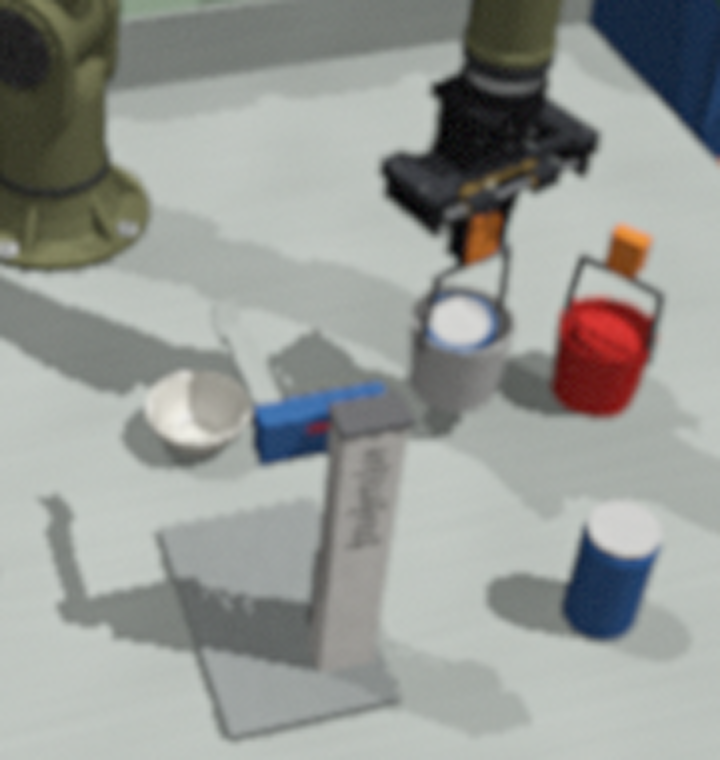

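Request:
drive_tool --pt "0 0 -1.5 0 0 0 0.3" --pt "0 0 -3 0 0 0 0.3" --pt "0 0 -3 0 0 0 0.3" --pt "0 0 -2 0 0 0 0.3" --pt "0 0 -1.1 0 0 0 0.3" --pt "0.3 -1 0 0 0 0 0.3" --pt "0.5 -2 0 0 0 0 0.3" --pt "0.6 -2.5 0 0 0 0 0.3" --pt "0.6 -2.5 0 0 0 0 0.3" --pt "0.6 -2.5 0 0 0 0 0.3" --pt "0.6 -2.5 0 0 0 0 0.3" --pt "0.6 -2.5 0 0 0 0 0.3" --pt "0.6 -2.5 0 0 0 0 0.3" --pt "0.6 -2.5 0 0 0 0 0.3" --pt "0.6 -2.5 0 0 0 0 0.3" --pt "0.5 -1.7 0 0 0 0 0.3" --pt "0.2 -1 0 0 0 0 0.3"

```text
time_s: 6.23
tool_pos: [0.4479, 0.036, 0.3823]
tool_rot: [-180.0, -0.2, -163.6]
force: [0.6, 0.4, -3.4]
grip_width: 0.0358
```

Request:
drive_tool --pt "0 0 0 0 0 2 0.3" --pt "0 0 0 0 0 3 0.3" --pt "0 0 0 0 0 4 0.3" --pt "0 0 0 0 0 4 0.3" --pt "0 0 0 0 0 3 0.3" --pt "0 0 0 0 0 1.5 0.3" --pt "0 0 0 0 0 0 0.3" --pt "0 0 0 0 0 0 0.3" --pt "0 0 0 0 0 0 0.3"

```text
time_s: 6.98
tool_pos: [0.4487, 0.04, 0.3835]
tool_rot: [-180.0, -0.1, 179.2]
force: [0.5, -0.7, -4.3]
grip_width: 0.0358
```

```bash
python3 - <<'E'
from h import *
go([.46,.036,.384],179)
t=env.read_camera("top");s=env.read_camera("scene");w=env.read_camera("wrist")
print(env.get_obs()["force"],env.get_obs()["qpos"])
crop(t["img"],240,140,350,290,5,"t3.png");crop(s["img"],280,100,460,290,4,"s3.png");cv2.imwrite("pics/w3.png",w["img"])
E
```

```text
pos [0.4487 0.04   0.3835] [-179.9856   -0.0669  179.1924] t 6.98 w 0.0358 F [ 0.4642 -0.6611 -4.3115]
shift cm [-1.14   -0.383  -0.0508] rot [-0.0145 -0.0668  0.1924]
[ 0.3829  0.0588 -4.4704] [-35.2664  -9.5209  23.5871 101.7776   3.7975  86.9833  76.9865]
```

View pics/s3.png

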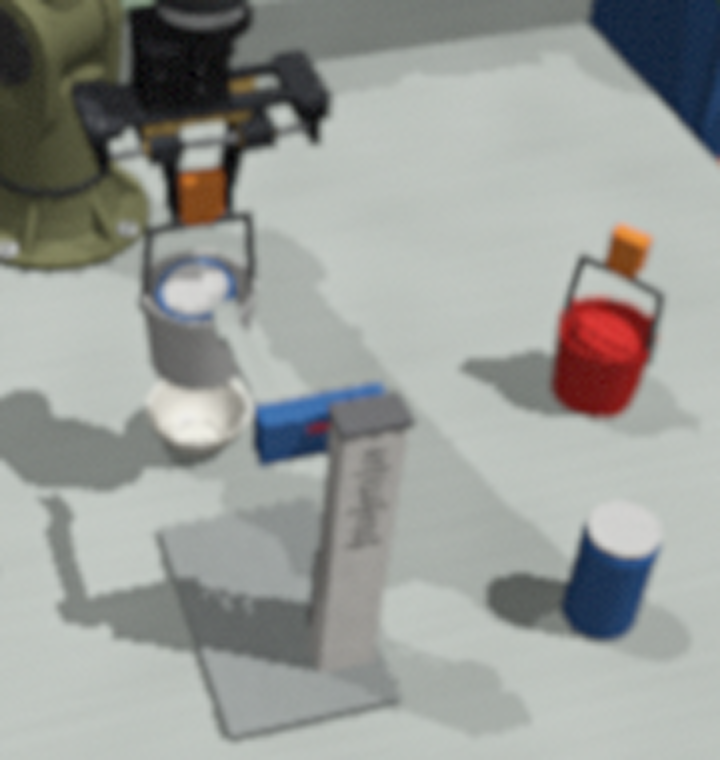

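View pics/w3.png

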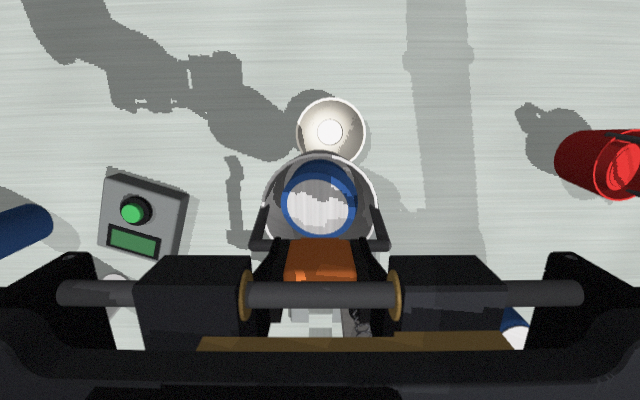

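View pics/t3.png

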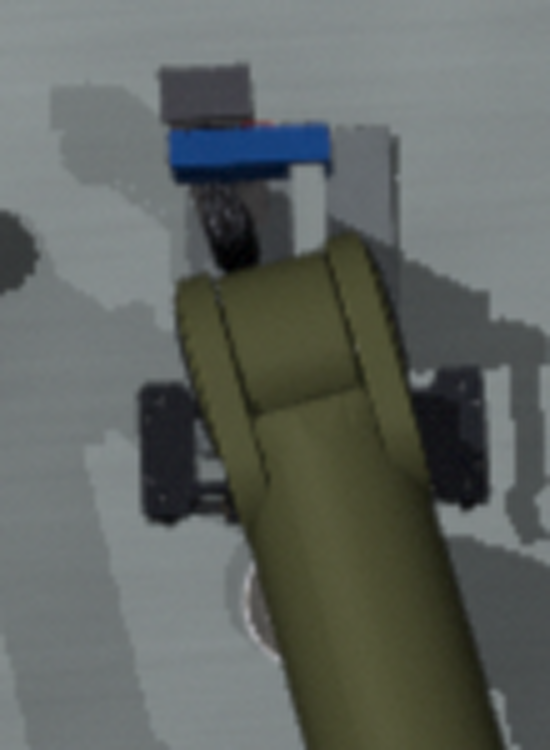

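```bash
python3 - <<'E'
from h import *
s=env.read_camera("scene");w=env.read_camera("wrist")
crop(w["img"],250,290,400,350,5,"w3z.png");crop(s["img"],320,165,360,215,14,"s3z.png")
for nm,p in (("seat",(.54,.036,.26)),("liptop",(.518,.036,.275)),("arm",(.561,.036,.275)),("bar",(.4487,.04,.30))):
    u,v=proj(s,p);print(nm,"scene",u,v,"zoom",((u-320+.5)*14,(v-165+.5)*14))
E
```

```text
seat scene 335.99128597160126 182.07872663950312 zoom (np.float64(230.8780036024176), np.float64(246.10217295304363))
liptop scene 334.06994669773 174.15716009518445 zoom (np.float64(203.97925376822025), np.float64(135.20024133258232))
arm scene 338.0773749384041 182.66974883751962 zoom (np.float64(260.0832491376573), np.float64(254.37648372527468))
bar scene 329.2440008150061 155.02094001016496 zoom (np.float64(136.41601141008505), np.float64(-132.7068398576905))
```

View pics/w3z.png

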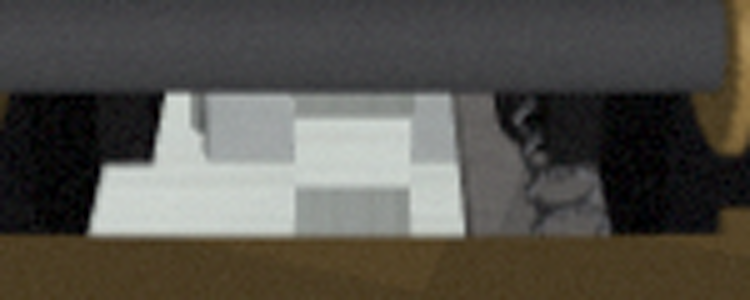

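View pics/s3z.png

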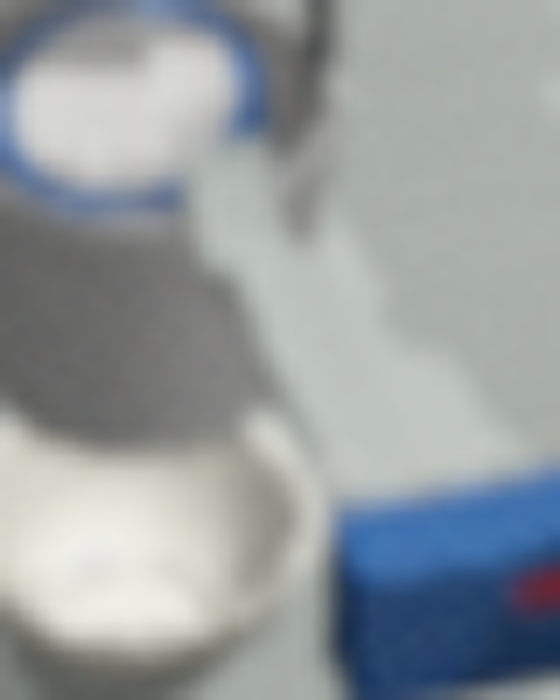

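The wrist view shows the hook strip between the fingers. Its columns run 309 to 332 and the bright seat spans rows 313.5 to 327.5. I'll cast that onto z=0.26.

```bash
python3 - <<'E'
from h import *
w=env.read_camera("wrist");o=env.get_obs();R=Ro.from_euler('xyz',o["tool_rot"],degrees=True)
Z=lambda x,y:(250+x/5-.5,290+y/5-.5)
for nm,x,y in (("seatc",352.5,152.5),("lip end",352,118),("arm end",352,187),("left",294.5,152),("right",410.5,152)):
    p=plane(w,*Z(x,y),.26);print(nm,p,"tool cm",R.inv().apply(p-o["tool_pos"])*100)
# bar centre in wrist
crop(w["img"],240,190,400,290,5,"w3y.png")
E
```

```text
seatc [0.5395 0.0396 0.26  ] tool cm [-9.0532  0.0965 12.4242]
lip end [0.5324 0.0396 0.26  ] tool cm [-8.3392  0.0874 12.4242]
arm end [0.5468 0.0394 0.26  ] tool cm [-9.7806  0.0882 12.4243]
left [0.5393 0.0295 0.26  ] tool cm [-9.0433 -0.9072 12.4241]
right [0.5396 0.0496 0.26  ] tool cm [-9.0436  1.1001 12.4243]
```

View pics/w3y.png

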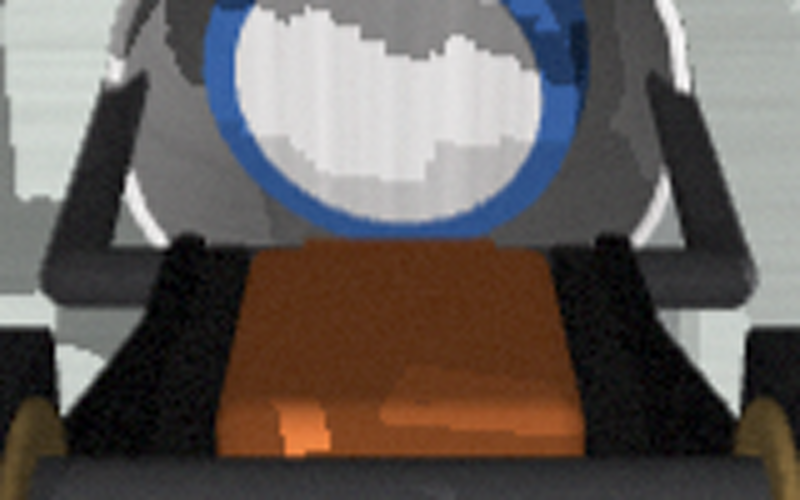

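```bash
python3 - <<'E'
from h import *
w=env.read_camera("wrist");o=env.get_obs();R=Ro.from_euler('xyz',o["tool_rot"],degrees=True)
Z=lambda x,y:(240+x/5-.5,190+y/5-.5)
for z in (.300,.297,.303):
  for x,y in ((50,277),(750,277)):
    p=plane(w,*Z(x,y),z);print(z,p,"tool cm",R.inv().apply(p-o["tool_pos"])*100)
print(o["force"])
E
```

```text
0.3 [ 0.4485 -0.0047  0.3   ] tool cm [-0.0219 -4.4659  8.4277]
0.3 [0.4499 0.0857 0.3   ] tool cm [-0.0218  4.5752  8.4287]
0.297 [ 0.4499 -0.0055  0.297 ] tool cm [-0.1644 -4.5426  8.7277]
0.297 [0.4513 0.0864 0.297 ] tool cm [-0.1643  4.652   8.7287]
0.303 [ 0.4471 -0.004   0.303 ] tool cm [ 0.1205 -4.3892  8.1277]
0.303 [0.4485 0.0849 0.303 ] tool cm [0.1206 4.4984 8.1286]
[-0.0051  0.5022 -4.1889]
```

The seat is at (0.5395, 0.0395), and the measured strip width of 20.1 mm matches the 20 mm given. The bar is at tool x of about 0, so I need a shift of −9.05 cm in tool x. I'll carry it over the lip.

Request:
drive_tool --pt "-0.3 0.05 0 0 0 0 0.3" --pt "-0.7 0 0 0 0 0 0.3" --pt "-1 0 0 0 0 0 0.3" --pt "-1.2 0 0 0 0 0 0.3" --pt "-1.3 0 0 0 0 0 0.3" --pt "-1.3 0 0 0 0 0 0.3" --pt "-1.2 0 0 0 0 0 0.3" --pt "-1 0 0 0 0 0 0.3" --pt "-0.7 0 0 0 0 0 0.3" --pt "-0.35 0 0 0 0 0 0.3" --pt "0 0 0 0 0 0 0.3" --pt "0 0 0 0 0 0 0.3" --pt "0 0 0 0 0 0 0.3" --pt "0 0 0 0 0 0 0.3"

```text
time_s: 8.5
tool_pos: [0.5391, 0.039, 0.3845]
tool_rot: [180.0, 0.0, 179.1]
force: [-0.4, 0.1, -4.5]
grip_width: 0.0357
```

```bash
cat >> h.py <<'E'
def favg(n=12):
    f=[]
    for _ in range(n):
        c=env.read_camera("wrist");f.append(env.get_obs()["force"])
    f=np.array(f);print("Favg",f.mean(0),"sem",f.std(0)/np.sqrt(n));return c
E
python3 - <<'E'
from h import *
w=favg();go([.5395,.0395,.383],180)
cv2.imwrite("pics/w4.png",w["img"])
s=env.read_camera("scene");crop(s["img"],300,130,380,220,8,"s4.png")
E
```

```text
Favg [ 0.3051  0.0664 -4.6412] sem [0.1161 0.1009 0.0769]
pos [0.5395 0.039  0.3843] [179.9968   0.0023 179.1327] t 9.1 w 0.0359 F [ 0.5254 -0.0292 -4.5046]
shift cm [-0.0035  0.0456  0.1259] rot [ 0.0032  0.0023 -0.8673]
```

View pics/w4.png

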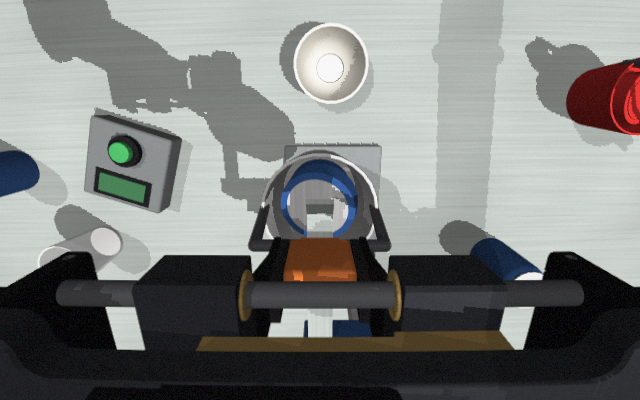

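View pics/s4.png

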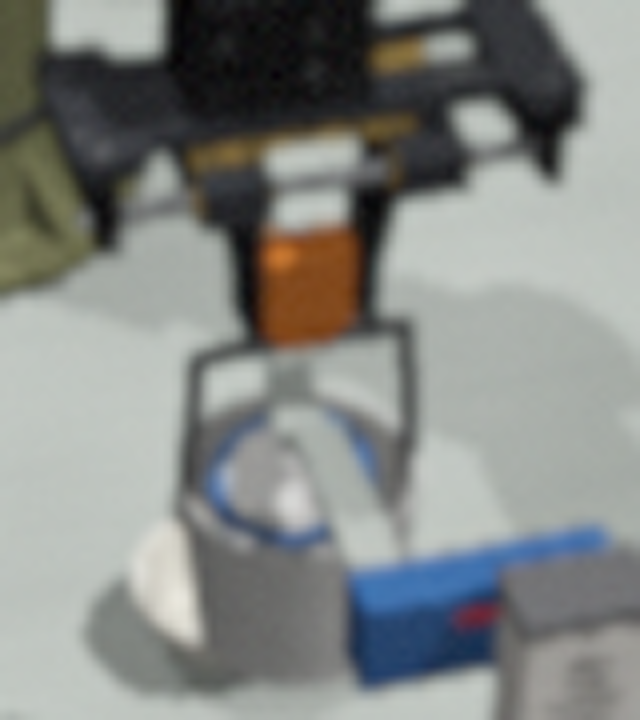

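The strip passes through the handle opening below the bar. The weight averages 4.64 N, so I expect a dip of about 64 mm. I'll lower gently now; contact should come after about 3.7 cm.

Request:
drive_tool --pt "0 0.05 0.2 0 0 0 0.3" --pt "0 0 0.4 0 0 0 0.3" --pt "0 0 0.5 0 0 0 0.3" --pt "0 0 0.5 0 0 0 0.3" --pt "0 0 0.4 0 0 0 0.3" --pt "0 0 0.3 0 0 0 0.3" --pt "0 0 0.2 0 0 0 0.3" --pt "0 0 0.2 0 0 0 0.3" --pt "0 0 0.1 0 0 0 0.3" --pt "0 0 0.1 0 0 0 0.3" --pt "0 0 0.1 0 0 0 0.3" --pt "0 0 0.1 0 0 0 0.3" --pt "0 0 0.1 0 0 0 0.3" --pt "0 0 0.1 0 0 0 0.3" --pt "0 0 0.1 0 0 0 0.3" --pt "0 0 0.1 0 0 0 0.3"

```text
time_s: 10.48
tool_pos: [0.5395, 0.0395, 0.3492]
tool_rot: [180.0, 0.0, 179.1]
force: [-0.9, 0.5, -4.2]
grip_width: 0.0359
```

Request:
drive_tool --pt "0 0 0.1 0 0 0 0.3" --pt "0 0 0.1 0 0 0 0.3" --pt "0 0 0.1 0 0 0 0.3" --pt "0 0 0.1 0 0 0 0.3" --pt "0 0 0.1 0 0 0 0.3" --pt "0 0 0.1 0 0 0 0.3" --pt "0 0 0.1 0 0 0 0.3" --pt "0 0 0.1 0 0 0 0.3" --pt "0 0 0.1 0 0 0 0.3" --pt "0 0 0.1 0 0 0 0.3" --pt "0 0 0.1 0 0 0 0.3" --pt "0 0 0.1 0 0 0 0.3" --pt "0 0 0.1 0 0 0 0.3" --pt "0 0 0.1 0 0 0 0.3" --pt "0 0 0.1 0 0 0 0.3"

```text
time_s: 11.73
tool_pos: [0.5395, 0.0395, 0.3342]
tool_rot: [180.0, 0.0, 179.1]
force: [-0.7, 0.6, -3.6]
grip_width: 0.0358
```

```bash
python3 - <<'E'
from h import *
w=favg(10);go([.5395,.0395,.383],179)
cv2.imwrite("pics/w5.png",w["img"])
s=env.read_camera("scene");crop(s["img"],300,130,380,220,8,"s5.png")
E
```

```text
Favg [-0.1083  0.0485 -3.2628] sem [0.1399 0.1856 0.092 ]
pos [0.5395 0.0395 0.3343] [179.9936   0.0054 179.1284] t 12.23 w 0.0357 F [-0.5025  0.7446 -3.8548]
shift cm [-0.0023 -0.0013 -4.8683] rot [0.0064 0.0054 0.1284]
```

View pics/s5.png

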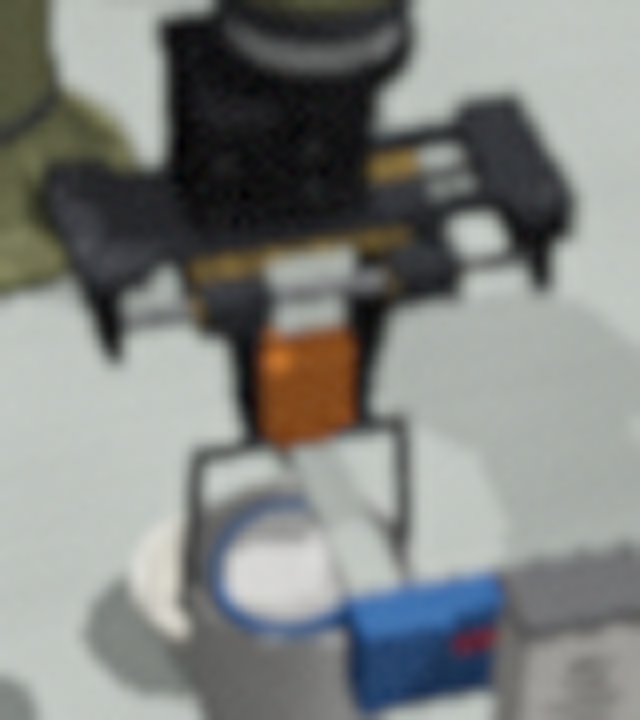

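The hook is engaged: the load has dropped from 4.64 to 3.26 N and the side force is about 0. That leaves roughly 45 mm to go.

Request:
drive_tool --pt "0 0 0.1 0 0 0 0.3" --pt "0 0 0.15 0 0 0 0.3" --pt "0 0 0.2 0 0 0 0.3" --pt "0 0 0.2 0 0 0 0.3" --pt "0 0 0.2 0 0 0 0.3" --pt "0 0 0.2 0 0 0 0.3" --pt "0 0 0.2 0 0 0 0.3" --pt "0 0 0.2 0 0 0 0.3" --pt "0 0 0.2 0 0 0 0.3" --pt "0 0 0.2 0 0 0 0.3" --pt "0 0 0.2 0 0 0 0.3" --pt "0 0 0.2 0 0 0 0.3" --pt "0 0 0.2 0 0 0 0.3" --pt "0 0 0.2 0 0 0 0.3" --pt "0 0 0.2 0 0 0 0.3" --pt "0 0 0.2 0 0 0 0.3" --pt "0 0 0.15 0 0 0 0.3" --pt "0 0 0.15 0 0 0 0.3" --pt "0 0 0.15 0 0 0 0.3" --pt "0 0 0.1 0 0 0 0.3"

```text
time_s: 13.95
tool_pos: [0.5395, 0.0395, 0.2982]
tool_rot: [180.0, 0.0, 179.1]
force: [-1.9, -0.5, -0.9]
grip_width: 0.0359
```

```bash
python3 - <<'E'
from h import *
w=favg(14);go([.5395,.0395,.29],179)
E
```

```text
Favg [-0.4086 -0.0608 -1.018 ] sem [0.0927 0.1262 0.109 ]
pos [0.5395 0.0395 0.2983] [179.9966   0.0079 179.1289] t 14.65 w 0.0357 F [ 0.3088  0.6281 -0.9205]
shift cm [ 0.0015 -0.0031  0.8279] rot [0.0034 0.0079 0.1289]
```

Request:
drive_tool --pt "0 0 0.1 0 0 0 0.3" --pt "0 0 0.15 0 0 0 0.3" --pt "0 0 0.2 0 0 0 0.3" --pt "0 0 0.2 0 0 0 0.3" --pt "0 0 0.2 0 0 0 0.3" --pt "0 0 0.15 0 0 0 0.3" --pt "0 0 0.1 0 0 0 0.3" --pt "0 0 0.1 0 0 0 0.3"

```text
time_s: 15.32
tool_pos: [0.5395, 0.0395, 0.2862]
tool_rot: [180.0, 0.0, 179.1]
force: [-0.3, -0.5, -0.3]
grip_width: 0.0358
```

```bash
python3 - <<'E'
from h import *
w=favg(40);go([.5395,.0395,.29],179);cv2.imwrite("pics/w6.png",w["img"])
s=env.read_camera("scene");crop(s["img"],300,130,380,220,8,"s6.png")
E
```

```text
Favg [-0.3124 -0.1606 -0.23  ] sem [0.0849 0.078  0.0773]
pos [0.5395 0.0395 0.2863] [179.9949   0.0054 179.1283] t 17.32 w 0.0358 F [ 0.3727  0.3477 -0.3549]
shift cm [-0.0007 -0.0038 -0.3736] rot [0.0051 0.0054 0.1283]
```

View pics/w6.png

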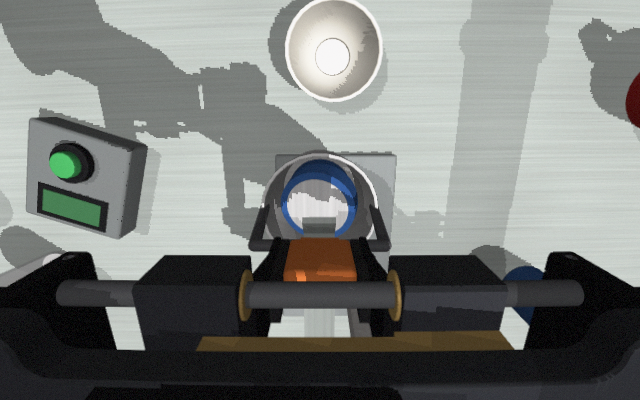

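View pics/s6.png

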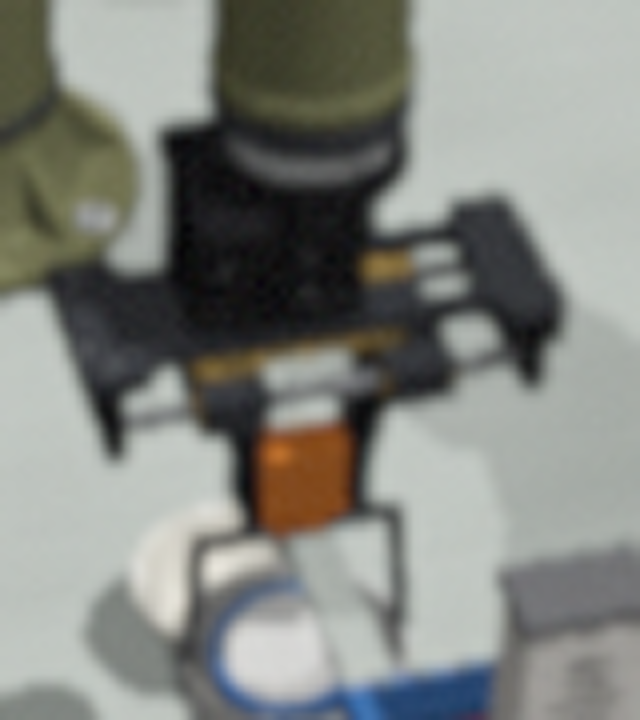

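Request:
drive_tool --pt "0 0 0.1 0 0 0 0.3" --pt "0 0 0.1 0 0 0 0.3" --pt "0 0 0.05 0 0 0 0.3" --pt "0 0 0 0 0 0 0.3" --pt "0 0 0 0 0 0 0.3" --pt "0 0 0 0 0 0 0.3"

```text
time_s: 17.87
tool_pos: [0.5395, 0.0395, 0.2838]
tool_rot: [180.0, 0.0, 179.1]
force: [0.1, -0.0, -0.1]
grip_width: 0.0357
```

```bash
python3 - <<'E'
from h import *
w=favg(40);go([.5395,.0395,.29],179)
E
```

```text
Favg [ 0.1575 -0.0461  0.0081] sem [0.0677 0.0695 0.0676]
pos [0.5395 0.0395 0.2838] [179.9959   0.0047 179.1294] t 19.87 w 0.036 F [ 0.48    0.2761 -0.2017]
shift cm [-0.0017 -0.0035 -0.6224] rot [0.0041 0.0047 0.1294]
```

The tool now carries 0.01 ± 0.07 N, so the hook has it all. I'll soften the grip and then open.

Request:
drive_tool --pt "0 0 0 0 0 0 0.4" --pt "0 0 0 0 0 0 0.4" --pt "0 0 0 0 0 0 0.4" --pt "0 0 0 0 0 0 0.43" --pt "0 0 0 0 0 0 0.46" --pt "0 0 0 0 0 0 0.5" --pt "0 0 0 0 0 0 0.55" --pt "0 0 0 0 0 0 0.6" --pt "0 0 0 0 0 0 0.7" --pt "0 0 0 0 0 0 0.8" --pt "0 0 0 0 0 0 0.8" --pt "0 0 0 0 0 0 0.8" --force 3

```text
time_s: 20.87
tool_pos: [0.5395, 0.0395, 0.2838]
tool_rot: [180.0, 0.0, 179.1]
force: [0.7, 0.6, 0.1]
grip_width: 0.0674
```

```bash
python3 - <<'E'
from h import *
w=favg(5);go([.5395,.0395,.29],179);cv2.imwrite("pics/w7.png",w["img"])
s=env.read_camera("scene");crop(s["img"],300,130,380,220,8,"s7.png")
E
```

```text
Favg [ 0.1338 -0.0252  0.0489] sem [0.1912 0.1919 0.1763]
pos [0.5395 0.0395 0.2838] [179.9941   0.0045 179.1315] t 21.12 w 0.0693 F [ 0.2205  0.2353 -0.0504]
shift cm [-0.0025 -0.0029 -0.6221] rot [0.0059 0.0045 0.1315]
```

View pics/w7.png

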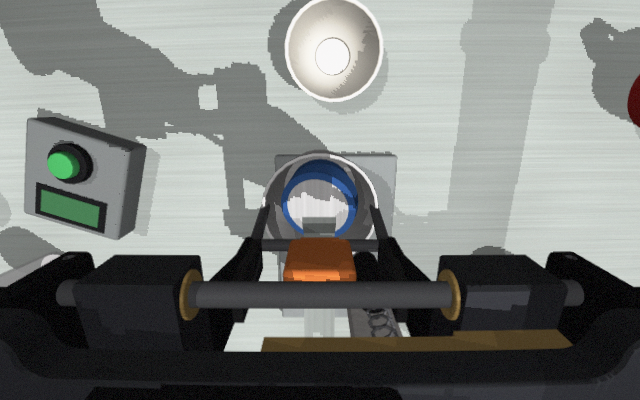

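View pics/s7.png

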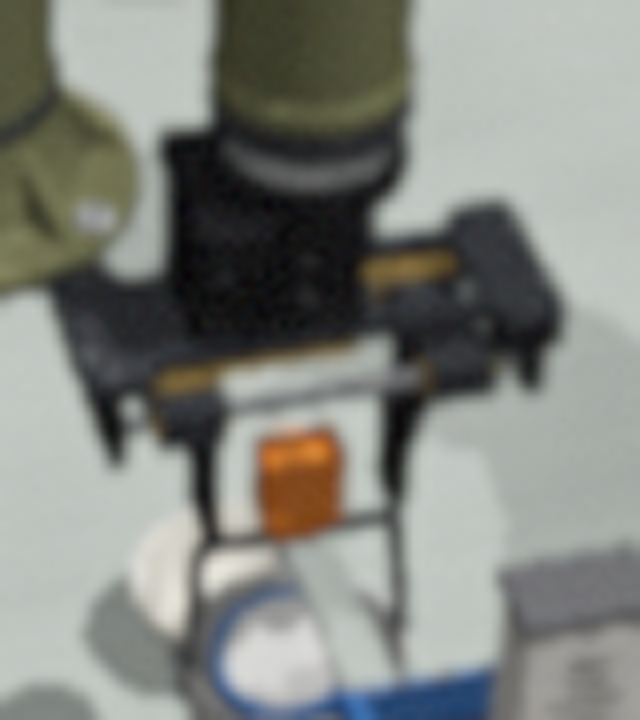

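The pail hangs free with the fingers clear on both sides of the orange grip. I'll retreat straight up, then go to the button.

Request:
drive_tool --pt "0 0 -0.2 0 0 0 0.8" --pt "0 0 -0.5 0 0 0 0.8" --pt "0 0 -1 0 0 0 0.8" --pt "0 0 -1.5 0 0 0 0.8" --pt "0 0 -1.5 0 0 0 0.8" --pt "0 0 -1.5 0 0 0 0.8" --pt "0 0 -1.5 0 0 0 0.8" --pt "0 0 -1.5 0 0 0 0.8" --pt "0 0 -1 0 0 0 0.8" --pt "0 0 -0.5 0 0 0 0.8"

```text
time_s: 22.0
tool_pos: [0.54, 0.0395, 0.3931]
tool_rot: [179.9, 0.2, 179.1]
force: [-0.0, -0.2, 0.2]
grip_width: 0.0694
```

Request:
drive_tool --pt "0 -2 0 0 0 0 0.8" --pt "0.2 -3 0 0 0 0 0.8" --pt "0.3 -3 0 0 0 0 0.6" --pt "0.3 -3 0 0 0 0 0.4" --pt "0.3 -3 0 0 0 0 0.2" --pt "0.3 -3 0 0 0 0 0" --pt "0.3 -3 0 0 0 0 0" --pt "0.3 -3 0 0 0 0 0" --pt "0.3 -3 0 0 0 0 0" --pt "0.3 -1.5 0 0 0 0 0" --pt "0 -0.8 0 0 0 0 0" --pt "0 0 2 0 0 0 0" --pt "0 0 2 0 0 0 0" --pt "0 0 0 0 0 0 0" --pt "0 0 0 0 0 0 0" --pt "0 0 0 0 0 0 0" --pt "0 0 0 0 0 0 0"

```text
time_s: 23.42
tool_pos: [0.5099, -0.2428, 0.3521]
tool_rot: [-180.0, 0.1, 179.2]
force: [-0.2, 0.2, 0.1]
grip_width: 0.0003
```

```bash
python3 - <<'E'
from h import *
go([.5097,-.244,.2],179)
w=env.read_camera("wrist");cv2.imwrite("pics/w8.png",w["img"])
s=env.read_camera("scene");t=env.read_camera("top")
crop(s["img"],220,100,420,290,4,"s8.png");crop(t["img"],250,140,430,290,4,"t8.png")
print(blobs(w["img"],[50,100,60],[80,255,255],40))
E
```

```text
pos [ 0.5099 -0.2428  0.3521] [-179.9821    0.1085  179.1812] t 23.42 w 0.0003 F [-0.1968  0.1725  0.1437]
shift cm [ 0.0441 -0.1173 15.2059] rot [-0.0177  0.1086  0.1812]
[(array([320.08, 173.89]), array([309, 162,  23,  24, 421], dtype=int32)), (array([306.96, 209.42]), array([281, 194,  53,  32, 918], dtype=int32))]
```

View pics/w8.png

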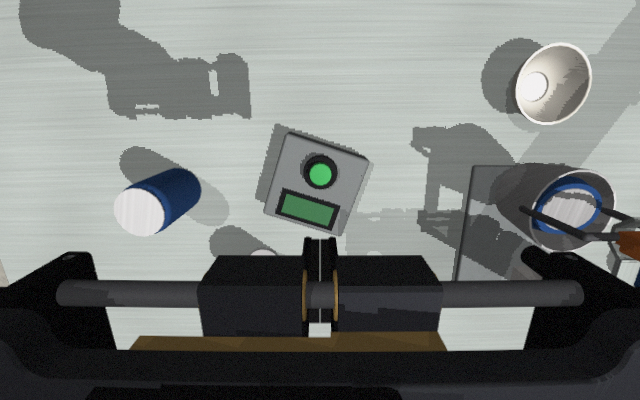

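View pics/s8.png

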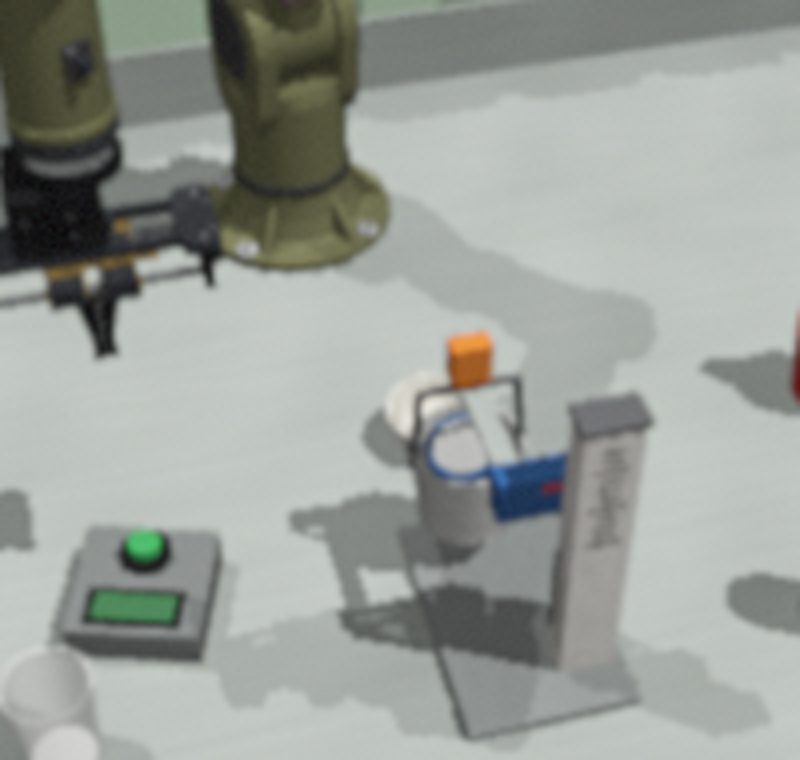

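View pics/t8.png

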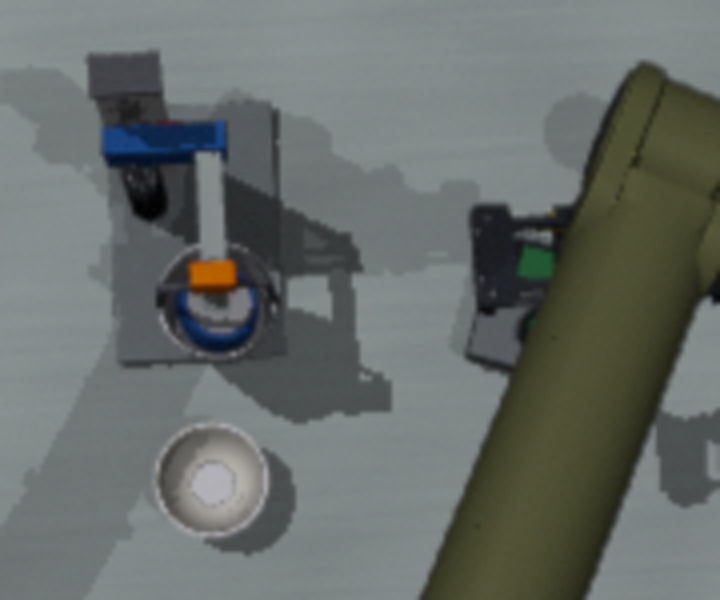

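The pail hangs upright on the hook, with its orange grip at (470,360) in the scene zoom. The button is at (320,174) in the wrist view.

```bash
python3 - <<'E'
from h import *
w=env.read_camera("wrist");t=env.read_camera("top");s=env.read_camera("scene")
o=env.get_obs();R=Ro.from_euler('xyz',o["tool_rot"],degrees=True)
bs=[b for b in blobs(s["img"],[50,120,60],[80,255,255])];print(bs)
x,e=tri([ray(w,320.1,173.9),ray(s,*bs[0][0])]);print("tri",x,e)
for z in (.045,.05,.055):
    p=plane(w,320.1,173.9,z);a=plane(w,309,173.9,z);b=plane(w,331.5,173.9,z);print(z,p,"diam",np.linalg.norm(a-b),"scene",plane(s,*bs[0][0],z),"tool cm",R.inv().apply(p-o["tool_pos"])*100)
E
```

```text
[(array([255.7 , 236.43]), array([251, 233,  10,   8,  56], dtype=int32))]
tri [ 0.5095 -0.2421  0.0503] [np.float64(0.00034735227820175264), np.float64(0.0003473522782017288)]
0.045 [ 0.5106 -0.2418  0.045 ] diam 0.03040586587126966 scene [ 0.5047 -0.2424  0.045 ] tool cm [-0.1117  0.1325 30.6158]
0.05 [ 0.5096 -0.2418  0.05  ] diam 0.030024793166887657 scene [ 0.5092 -0.2425  0.05  ] tool cm [-0.0057  0.1315 30.1157]
0.055 [ 0.5085 -0.2418  0.055 ] diam 0.029643720462505598 scene [ 0.5137 -0.2425  0.055 ] tool cm [ 0.1003  0.1305 29.6156]
```

```bash
python3 - <<'E'
from h import *
t=env.read_camera("top");print("can_b top",plane(t,450,204,.115),"tumbler top",plane(t,410,170,.1))
w=env.read_camera("wrist");print("can_b wrist",plane(w,140,214,.115))
E
```

```text
can_b top [ 0.5458 -0.4594  0.115 ] tumbler top [ 0.6777 -0.339   0.1   ]
can_b wrist [ 0.5393 -0.4535  0.115 ]
```

The neighbours are clear of the gripper body by more than 8 cm. I'll descend over the button, keeping 1 cm of clearance.

Request:
drive_tool --pt "0 0.13 1 0 0 0 0" --pt "0 0 2.5 0 0 0 0" --pt "0 0 3 0 0 0 0" --pt "0 0 3 0 0 0 0" --pt "0 0 3 0 0 0 0" --pt "0 0 3 0 0 0 0" --pt "0 0 3 0 0 0 0" --pt "0 0 2 0 0 0 0" --pt "0 0 1 0 0 0 0" --pt "0 0 0.6 0 0 0 0" --pt "0 0 0 0 0 0 0" --pt "0 0 0 0 0 0 0"

```text
time_s: 24.82
tool_pos: [0.5095, -0.242, 0.1307]
tool_rot: [-180.0, 0.0, 179.1]
force: [-1.1, 1.5, 2.1]
grip_width: 0.0004
```

```bash
python3 - <<'E'
from h import *
go([.5096,-.2418,.12],179.2)
w=env.read_camera("wrist");cv2.imwrite("pics/w9.png",w["img"])
s=env.read_camera("scene");crop(s["img"],210,170,300,280,6,"s9.png")
s2=env.read_camera("scene");c=[blobs(i["img"],[8,150,120],[18,255,255],20) for i in (s,s2)];print([b[0] for b in c[0]],[b[0] for b in c[1]])
E
```

```text
pos [ 0.5095 -0.242   0.1307] [-179.9947    0.0488  179.1193] t 24.82 w 0.0004 F [-1.0651  1.4771  2.1279]
shift cm [-0.006   0.0235  1.0674] rot [-0.0053  0.0488 -0.0807]
[array([267.2 ,   8.92]), array([436.47, 162.41]), array([487.29, 162.77]), array([337.04, 189.85])] [array([266.9,   8.7]), array([436.47, 162.48]), array([487.34, 162.97]), array([337. , 189.9])]
```

View pics/s9.png

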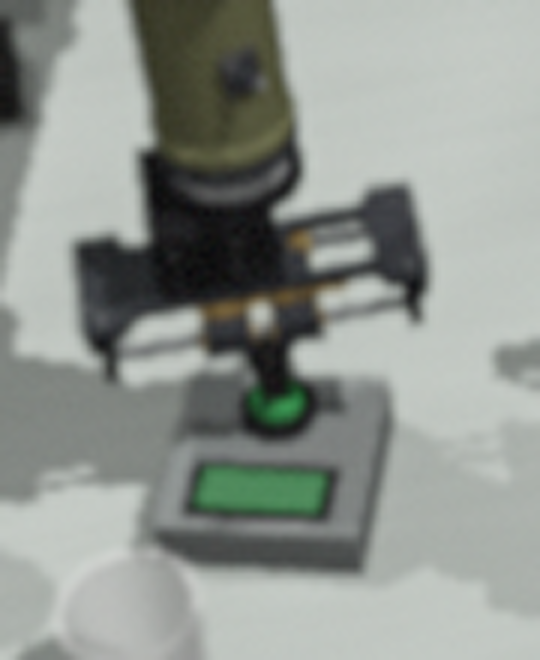

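View pics/w9.png

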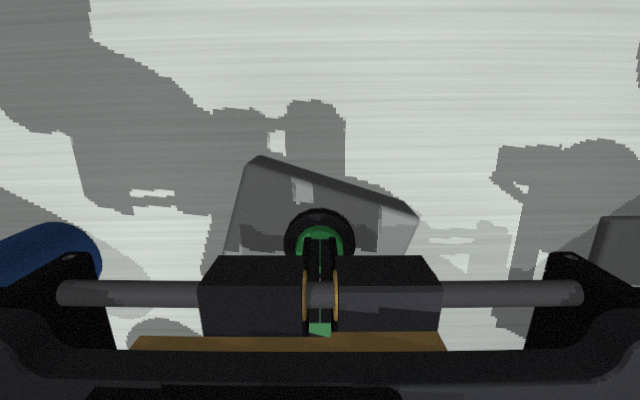

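The fingertips are centred above the green button and the pail is still: its grip centroid stays at (337.0,189.9) across two frames. I'll check the force before pressing.

```bash
python3 - <<'E'
from h import *
favg(8);go([.5096,-.2418,.12],179.2)
E
```

```text
Favg [ 0.2705 -0.6751  2.4114] sem [0.3164 0.2065 0.1291]
pos [ 0.51   -0.2422  0.1303] [-179.9424    0.1248  179.1288] t 25.37 w 0.0004 F [ 1.5457 -1.2321  2.152 ]
shift cm [0.0467 0.0406 1.0309] rot [-0.0577  0.1248 -0.0713]
```

Request:
drive_tool --pt "0 0 0.4 0 0 0 0" --pt "0 0 0.3 0 0 0 0" --pt "0 0 0.2 0 0 0 0" --pt "0 0 0.2 0 0 0 0" --pt "0 0 0.1 0 0 0 0" --pt "0 0 0.1 0 0 0 0" --pt "0 0 0 0 0 0 0" --pt "0 0 0 0 0 0 0"

```text
time_s: 26.03
tool_pos: [0.5104, -0.2427, 0.1251]
tool_rot: [179.7, 0.2, 179.1]
force: [-18.6, 8.1, 62.3]
grip_width: 0.0006
```

```bash
python3 - <<'E'
from h import *
favg(8);go([.5096,-.2418,.12],179.2)
E
```

```text
Favg [-18.5661   9.0186  61.8571] sem [0.1684 0.1596 0.1873]
pos [ 0.5104 -0.2427  0.1251] [179.741    0.1795 179.0991] t 26.43 w 0.0007 F [-18.7672   9.1333  62.48  ]
shift cm [0.0843 0.0885 0.5061] rot [ 0.2589  0.1798 -0.1005]
```

The fingertips were already touching at 0.130, so the button top was higher than I measured. It is now fully bottomed at 62 N and has been held for over 0.5 s. I'll release.

Request:
drive_tool --pt "0 0 -0.4 0 0 0 0" --pt "0 0 -0.5 0 0 0 0" --pt "0 0 -0.5 0 0 0 0" --pt "0 0 -1 0 0 0 0" --pt "0 0 -2 0 0 0 0" --pt "0 0 -2 0 0 0 0" --pt "0 0 -2 0 0 0 0" --pt "0 0 -2 0 0 0 0" --pt "0 0 -1 0 0 0 0" --pt "0 0 0 0 0 0 0" --pt "0 0 0 0 0 0 0"

```text
time_s: 27.35
tool_pos: [0.509, -0.2413, 0.2301]
tool_rot: [180.0, -0.0, 179.2]
force: [0.7, 0.2, -0.8]
grip_width: 0.0008
```

```bash
python3 - <<'E'
from h import *
w=favg(8);go([.5096,-.2418,.12],179.2)
s=env.read_camera("scene");t=env.read_camera("top")
for c in (s,):print([b[0] for b in blobs(c["img"],[8,150,120],[18,255,255],20)],[b[0] for b in blobs(c["img"],[50,120,60],[80,255,255])])
cv2.imwrite("pics/w10.png",w["img"]);crop(s["img"],220,120,420,290,4,"s10.png");crop(t["img"],150,130,480,290,2.4,"t10.png")
E
```

```text
Favg [-0.1678  0.1932  0.0577] sem [0.127  0.1057 0.2398]
pos [ 0.509  -0.2417  0.2302] [179.9937  -0.0564 179.1205] t 27.75 w 0.0005 F [-0.1373 -0.3404  0.2722]
shift cm [-0.0748 -0.0095 11.0165] rot [ 0.0063 -0.0563 -0.0795]
[array([263.28,   3.06]), array([436.47, 162.48]), array([487.46, 162.93]), array([337.  , 189.96])] [array([255.53, 236.3 ])]
```

View pics/w10.png

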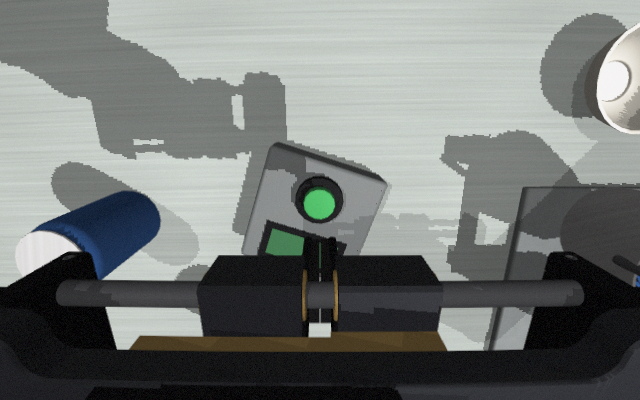

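View pics/s10.png

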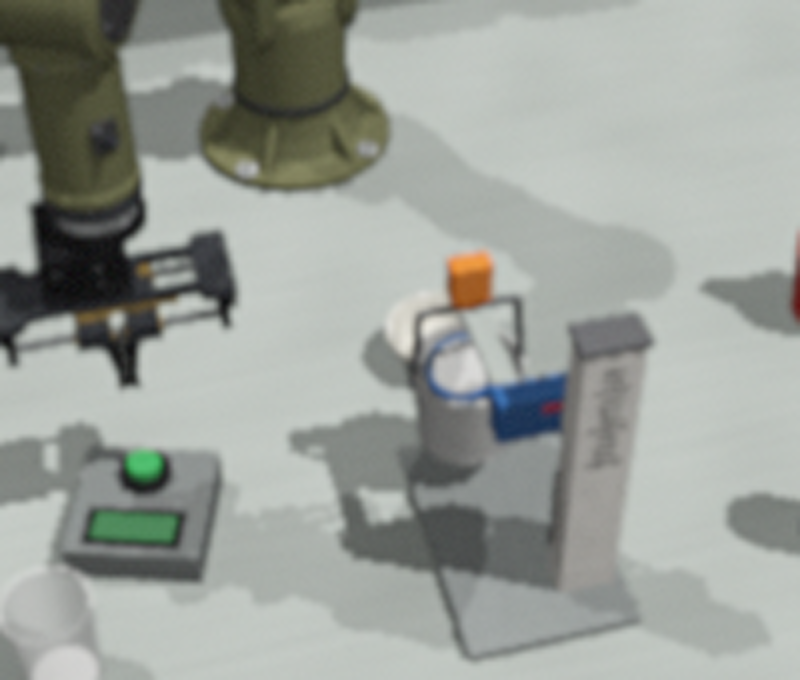

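View pics/t10.png

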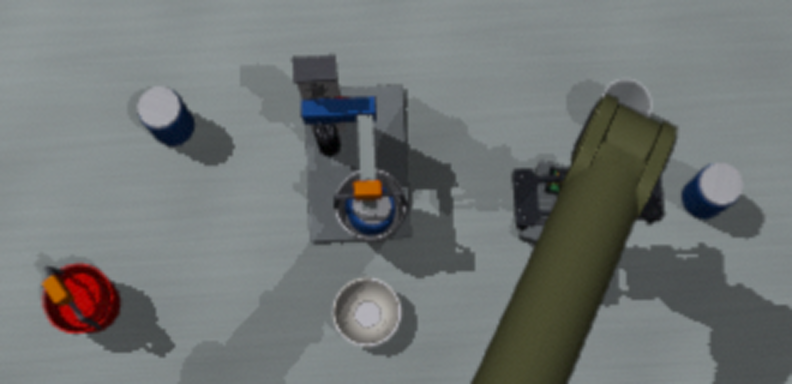

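The pail hangs still and upright, the button is up, and the bystanders look unmoved. But the fingertips met the button about 1 cm higher than I measured, so I'll check that the contact really was the button.

```bash
python3 - <<'E'
from h import *
w=env.read_camera("wrist");s=env.read_camera("scene")
b=blobs(w["img"],[50,100,60],[80,255,255],40);print(b)
import copy
# w8 pose: same orientation, tool shifted
o=env.get_obs();w8=dict(w);P=w["pose"].copy();P[:3,3]+=np.array([.5099,-.2428,.3521])-o["tool_pos"];w8["pose"]=P
u=min(b,key=lambda q:abs(q[0][0]-319)+abs(q[0][1]-204))[0]
print(tri([ray(w,*u),ray(w8,320.08,173.89)]))
print(tri([ray(w,*u),ray(s,255.53,236.3)]))
i=cv2.imread("pics/w9.png");crop(i,220,140,430,340,3.8,"w9z.png");crop(s["img"],228,215,288,275,10,"s11.png");crop(w["img"],240,130,400,260,5,"w11.png")
E
```

```text
[(array([319.05, 202.35]), array([303, 186,  33,  33, 830], dtype=int32)), (array([284.66, 243.22]), array([266, 228,  38,  28, 809], dtype=int32))]
(array([ 0.5067, -0.2415,  0.0624]), [np.float64(7.642548647007629e-05), np.float64(7.642548647017628e-05)])
(array([ 0.51  , -0.2423,  0.0517]), [np.float64(0.0006614589061248825), np.float64(0.0006614589061248926)])
```

View pics/w9z.png

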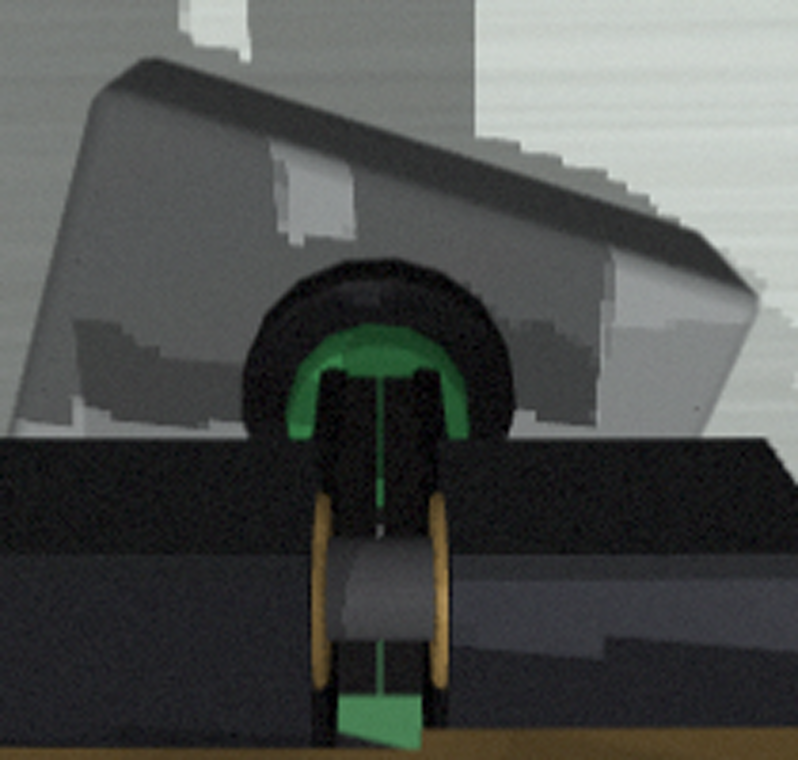

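View pics/w11.png

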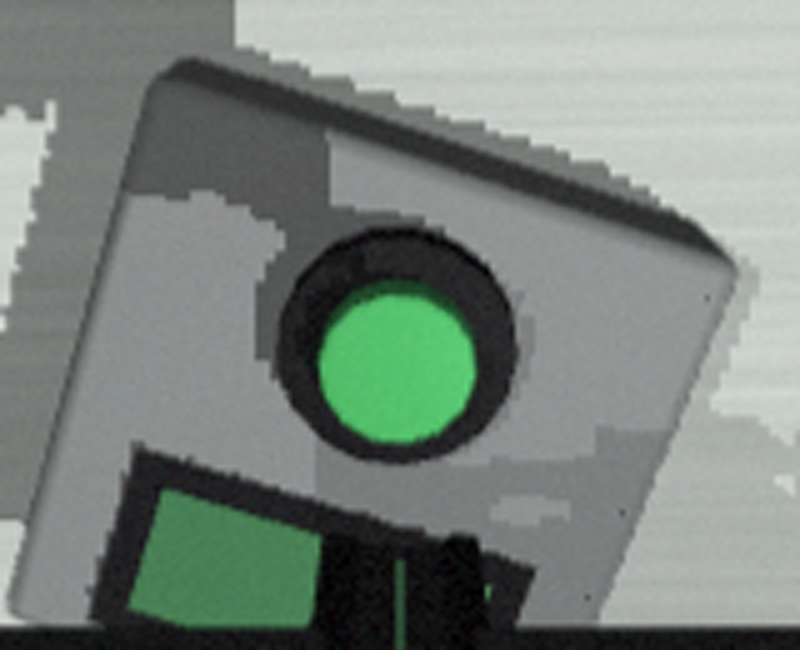

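From two wrist heights, the button top comes out at z = 0.062. That agrees with where the fingertips touched (0.060 to 0.063), so the contact was the button and it was bottomed. The pail has not moved since. I'll hand in.

```bash
python3 - <<'E'
from h import *
s=env.read_camera("scene");print([b[0] for b in blobs(s["img"],[8,150,120],[18,255,255],20)],env.get_obs()["time_s"])
print(env.sign_off())
E
```

```text
[array([263.5 ,   3.24]), array([436.46, 162.41]), array([487.16, 162.65]), array([337.  , 189.96])] 28.0
the job is handed in; nothing more can be done
None
```

I hung the aluminium pail on the hook by its bar, pressed the green button fully down and let it come up, then handed the job in at 28.0 s. `sign_off` gives no verdict, so the points below are my own checks.

- **Weighing and hanging:** The pail weighed about 4.64 N. I lowered it at no more than about 24 mm/s once the hook took load, and opened the fingers only when the tool carried 0.01 ± 0.07 N. I could not read the hook's speed directly.
- **Pail at rest:** Its grip stayed at the same pixel, within about 0.1 px, from before the press until hand-in. It hung upright with the robot clear of it.
- **Button:** It was held on its stop for over 0.4 s and looked up again afterwards, with about 0 N on the tool.
- **Bystanders:** The cans, tumbler and bowl, and also the red pail, looked unmoved in the last top view. I did not measure them.

**One check disagreed:** My first height for the button top, from the wrist and scene views, was 0.050 m, but two wrist views gave 0.062 m. The fingertips therefore touched the button earlier than planned, at 2.4 N while the pail was already hanging still. The full press then reached about 62 N at the wrist. That is under the 120 N wrist limit, and the load was on the fingertips, not on the gripper body with its 40 N limit.

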